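Clamp the reed pan in the sprung board holder

ROBOT

A 6-joint arm with a two-finger parallel gripper is mounted at the origin on the work surface. World frame = base frame: x ahead of the robot, y to its left, z up, the work surface at z = 0. Lengths are in m, angles in rad, forces in N, time in s.
With the tool pointing down it reaches from about 0.3 to 0.875 m from the base axis. Payload 6.4 kg.
Tool frame: the origin (TCP) lies between the finger pads; the fingertips stand 11 mm ahead of it and the grasp point (between the pads) lies 8 mm behind it (ctrl.tcp_to_tips is the y of the fingertips in the tool frame, in m); y points along the fingers, x is the direction in which the jaws open and shut, and the axes are right-handed (so a half turn about y gives the same grasp; the last joint's range is limited). The gripper opens to 85 mm and grips with 20 to 120 N. Pads are 22 mm wide; open, the fingers measure 114 mm over their backs; the gripper's body (76 mm by 85 mm) begins 54 mm behind the grasp point. The pads swing forward as they close: fully open they stand 13 mm farther back than shut.
Start: joints at [-0.206, 0.181, 1.607, -0, 1.354, -0.206], TCP at [0.575, 0, 0.242] pointing down, gripper open.
Joint ranges: [-2.99, 2.99], [-0.89, 2.07], [0.3, 2.58], [-1.14, 4.28], [0, 2.63], [-3.12, 3.12]. Speed limits (rad/s): [2.57, 2.57, 3.01, 3.14, 3.14, 3.14].

INTERFACE

Orientations are given as a unit quaternion [w, x, y, z].
In Python, from bench import ctrl gives the robot as it stands.
- The arm moves only by the tool apply_moves, never from a script. Its argument "plan" is text: rows parted by semicolons, each of 7 numbers parted by spaces: the shift along the tool's x, y, z each as a share of 0.05 m, from -1 to 1, then the turn, a rotation vector about the tool's x, y, z each as a share of 0.12 rad, from -1 to 1, then the opening, from 0 (shut) to 1 (fully open). In form: dx dy dz wx wy wz claw; .... A call has exactly 5 rows; each row shifts and turns the commanded pose from where the row before left it, along the tool's axes as they then stand; what a row does not reach is not made up. A row lasts 1/10 s, in which the tool goes at most 50 mm and 8.59 degrees, less where a joint would pass 70% of its speed; a pose out of reach is approached as far as the arm can. A call with a number of a shift or a turn outside -1 to 1 is refused whole. A call with a gripper value outside its range is refused whole. The fingers move at their own pace and stop on an object; the grip force is fixed at half the most. Time passes only in rows, so rows that do not move let the fingers close, or fill a call up. It gives the time, the measured TCP pose, the force and the opening at its end, in the units of the state.
- ctrl.get_obs(): the state, without advancing time (a new reading comes with each control period).
- ctrl.camera(name): name is "scene" or "side" or "wrist"; returns the picture (420x560x3 uint8, red, green, blue); there is no depth.
- ctrl.get_calibration(name): a dict with "intrinsics" (3x3 intrinsics, pixels), "R" (3x3) and "t" (3): a world point X has camera coordinates R X + t. Camera axes: x right, y down, z forward; pixel columns grow to the right and rows downward; lengths in m; the calibration is good to about 2 mm. The wrist camera is an equidistant fisheye: a pixel r from the principal point sees the ray r / f radians off the axis. A picture is of the moment at which its call begins: read the wrist's pose just before it. get_calibration takes no time and is no camera call; for the wrist camera it gives the pose at the moment of the call.
- ctrl.hand_in(): hands the job in, once; it reports no verdict.
Trained networks look in the newest picture that a camera, given by its name, has taken for a name from the list of things; names that differ only in an ending like _2 or _b are one class to them, and where a whole thing is asked for, a point or a joint stands for the part that bears it (a point fixed in the world has none). Each returns a list of dicts, best first, with "score" (0 to 1); they miss things now and then, are a little off and sometimes report something else, mostly with a low value. They report only what shows in the picture. A call takes as long as a camera call. They do not tell look-alikes from the thing itself.
- ctrl.recognise(camera, target): "point" ([x, y, z] in m, in world coordinates, good to about 4 mm: the middle of the surface that is visible of it).
The state is a dict: "time_s": time; "q": joint angles; "dq": joint speeds; "joint_efforts": joint torques, N m; "eef_pos": TCP position; "eef_rot": TCP orientation; "wrist_force": force on the tool from outside, world axes, zero at the start; "torque": the same for the moment, N m; "opening": opening from 0.0 (shut) to 1.0 (fully open).
Only numpy, scipy, OpenCV 4.12 (cv2) and the standard library are available. Lean on these libraries where they do the work, as an engineer would, in place of code of your own. Each camera call takes 0.05 s, during which the arm holds its last target.

TASK

Take the maple reed pan off the walnut flap and clamp it, rib upwards, in the sprung board holder on the bench, ready for new valves: tip one corner down into the notch of the sprung jaw, push that jaw back, lower the opposite corner below the lip of the fixed jaw and let the spring bring the pan home, so that it lies level and centred on both ledges with its corners under both lips. Feel your way and never force the pan against the holder, and leave everything else where it lies.

Things in the scene. Friction and masses are not known exactly. Their poses are not given: they have to be found in the camera images.
- reed_pan: Pale maple hexagonal board, 120 mm across flats, 138.6 across corners, 6 thick, 0.12-0.23 kg, on the walnut flap. Origin: centre of the underside; x runs through two opposite corners (69.3 mm out), z up. On top a centre rib along y, 10 mm thick, 92 long, 18 tall (top 24 mm above the underside): grip it here. Chamber walls, 10 mm tall, stand only beyond 38 mm from the centre.
- holder: Sprung board holder's base, fixed: grey plate 100 x 120 mm, clamp block 50 mm high. Origin: centre of the underside, z up. A bar along y runs through the clamp and carries two cream, slippery nylon jaws: fixed at -y, sprung at +y (springs and post behind it). The bar is clamped anywhere within 12 mm of mid setting, both jaws shifted with it along y; no reading tells where: feel for it.
- fixed_mid (a point): Point on the holder's base, 69.3 mm to -y, 62 mm up: bottom of the fixed jaw's notch at mid setting. Both jaws have a 120 degree V notch in plan for a pan corner, arms 35 mm out either side; under it a ledge (top at this height) reaching 16 mm in towards the other jaw; over it a lip, underside 10 and top 14 mm above the ledge, reaching 5 mm in, 12 mm to either side. A corner tipped 8 degrees enters freely.
- sprung_mid (a point): The same point for the sprung jaw at rest, 64.3 mm to +y: the same shape facing the other way. The jaw slides 14 mm to +y, then stops hard; 2 N starts it, 0.6 N more per mm (10.4 N at the stop). The pan's far corner clears the fixed lip with the jaw over 10 mm back (8 N) and the pan pushed home in its notch. Clamped, the jaw stays 5 mm back (5 N).
- flap_front (a point): Middle of the front edge of the walnut flap's top face, 62 mm above the bench. The flap is a level, fixed shelf let down from a low walnut cabinet at the back: 500 mm wide in y, reaching 192 mm in +x from here to the cabinet, which rises behind it to 190 mm above the bench.
- frame_long: Dull brass reed frame 50 x 14 x 4 mm on the flap; bystander, to be left where it lies; origin at the centre of its underside
- frame_mid: Dull brass reed frame 44 x 14 x 4 mm on the flap; bystander, to be left where it lies; origin at the centre of its underside
- frame_short: Dull brass reed frame 38 x 14 x 4 mm on the flap; bystander, to be left where it lies; origin at the centre of its underside
- tuning_fork: Chrome tuning fork, 127 mm long, 26 mm wide, 8 mm thick, lying on the flap, tines towards its +x; bystander; origin under the middle of its length
- iron_weight: Cast iron disc weight, 60 mm across, 30 mm tall with its knob, on the flap; bystander, to be left where it lies; origin at the centre of its underside
- screwdriver: Wooden-handled screwdriver, 160 mm long, lying on the bench in front of the flap; bystander, to be left where it lies
- glue_jar: Jar with a black cap, 52 mm across, 65 mm tall, standing on the bench; bystander, to be left where it lies; origin at the centre of its underside
There are look-alikes about, which are no part of the job. What is shaped like the reed_pan but blue or orange is not meant.

How it is judged:
By the outcome, as a careful person would: the job done as asked, in the order asked, and still so for the second after the job is handed in, with the robot touching nothing.
It also fails if it takes over 64 s, if anything falls off the work surface, if the arm or the gripper's body presses on something with over 40 N, if the wrist force passes 120 N, or if a joint passes its speed limit or range.

## Working session

There is one attempt and no reset: what is moved stays moved. The work goes in short steps, Python scripts to look and compute and a tool call to move; the robot and the scene stay as the last step left them, time stands still between calls to the robot, and variables do not carry over. Pictures are saved under pics/ and viewed, and the job is handed in when it is done.

Besides the shell and the picture viewer there is one more tool, called after "Call:" by a JSON object that holds its "name" and its "arguments". apply_moves: Moves the arm, as the interface text tells. Shift numbers are shares of 0.05 m and turn numbers shares of 0.12 rad, none past 1 either way. Its arguments: {"type":"object","properties":{"plan":{"type":"string"}},"required":["plan"]}

```bash
ls; mkdir -p pics
python3 - <<'E'
from bench import ctrl
import cv2
o=ctrl.get_obs(); print(o)
print(ctrl.tcp_to_tips)
for n in ["scene","side","wrist"]:
    c=ctrl.get_calibration(n); print(n,c)
    im=ctrl.camera(n); cv2.imwrite(f"pics/{n}0.png",im[:,:,::-1])
E
```

```text
pics
{'time_s': 0.0, 'q': array([-2.06304547e-01,  1.81541924e-01,  1.60800630e+00,  2.38724936e-05,
        1.35380190e+00, -2.06294725e-01]), 'dq': array([-4.55091323e-04,  4.02924218e-05, -7.72147835e-04,  4.59366192e-04,
        1.87815974e-03,  1.77932825e-04]), 'joint_efforts': array([ 3.41415571e-04, -4.44869328e+01, -3.51340663e+01, -2.51131587e-04,
        9.11703974e-03,  3.43231875e-05]), 'eef_pos': array([5.74467989e-01, 1.33564706e-04, 2.41384467e-01]), 'eef_rot': array([ 7.07241853e-01, -7.06971163e-01,  6.11794259e-04,  6.01200393e-04]), 'wrist_force': array([ 0.4339132 , -0.53107995, -0.62287164]), 'torque': array([-0.04732599, -0.01515829, -0.01737249]), 'opening': 1.0042687567473374}
0.011
scene {'intrinsics': array([[399.80020952,   0.        , 280.09854563],
       [  0.        , 399.80020952, 213.49638538],
       [  0.        ,   0.        ,   1.        ]]), 'R': array([[-0.82927046,  0.55881314,  0.00619509],
       [ 0.28813694,  0.43703684, -0.8520422 ],
       [-0.47883986, -0.70478839, -0.52343644]]), 't': array([ 0.45834699, -0.13217472,  1.27413914])}
side {'intrinsics': array([[490.78658117,   0.        , 276.82002049],
       [  0.        , 490.78658117, 214.53902816],
       [  0.        ,   0.        ,   1.        ]]), 'R': array([[-0.7898839 , -0.61298471, -0.0182531 ],
       [-0.40834737,  0.547931  , -0.73008496],
       [ 0.45753235, -0.56922875, -0.68311257]]), 't': array([0.49805558, 0.28413236, 1.24846895])}
wrist {'intrinsics': array([[325.1922621 ,   0.        , 276.96760592],
       [  0.        , 325.1922621 , 206.76884974],
       [  0.        ,   0.        ,   1.        ]]), 'R': array([[ 9.99998920e-01, -4.46442579e-04, -1.40036158e-03],
       [-1.02866694e-05, -9.54856478e-01,  2.97067512e-01],
       [-1.46976791e-03, -2.97067177e-01, -9.54855451e-01]]), 't': array([-0.57415826, -0.03906508,  0.38014578])}
```

View pics/scene0.png

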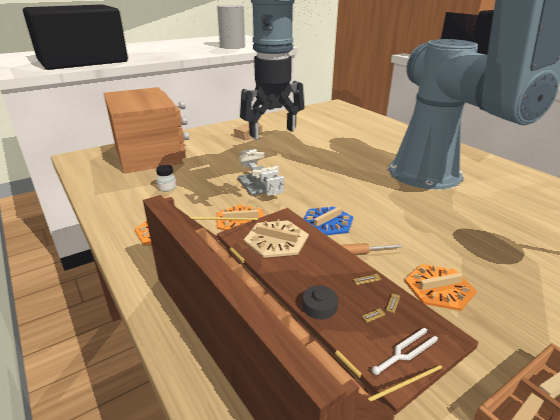

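View pics/side0.png

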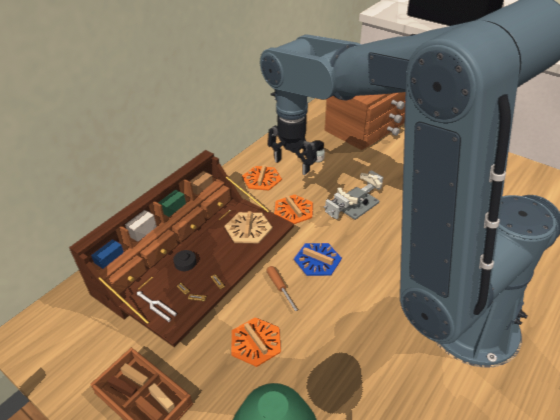

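View pics/wrist0.png

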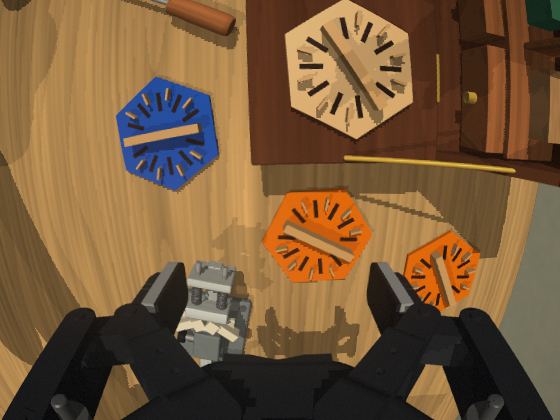

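The maple pan is the only pale one: scene (276,238), wrist (350,70). The look-alikes are blue at wrist (168,132) and orange at (320,237) and (443,270), with a further orange one at scene (440,285). The holder is at wrist (212,310).

```bash
cat > h.py <<'E'
from bench import ctrl
import numpy as np, cv2
from scipy.spatial.transform import Rotation as Ro
def ray(cal,n,u,v):
    K=cal['intrinsics'];x=(u-K[0,2])/K[0,0];y=(v-K[1,2])/K[1,1]
    if n=='wrist':
        r=np.hypot(x,y); d=np.array([x/r*np.sin(r),y/r*np.sin(r),np.cos(r)]) if r>1e-9 else np.array([0,0,1.])
    else: d=np.array([x,y,1.])
    return -cal['R'].T@cal['t'], cal['R'].T@d
def onz(cal,n,u,v,z):
    c,d=ray(cal,n,u,v); return c+d*(z-c[2])/d[2]
def proj(cal,n,P):
    K=cal['intrinsics'];p=cal['R']@np.asarray(P)+cal['t']
    if n=='wrist':
        s=np.hypot(p[0],p[1]);th=np.arctan2(s,p[2]);x,y=p[:2]/s*th
    else: x,y=p[:2]/p[2]
    return np.array([K[0,0]*x+K[0,2],K[1,1]*y+K[1,2]])
def rot(o): return Ro.from_quat(np.r_[o['eef_rot'][1:],o['eef_rot'][0]])
E
python3 - <<'E'
from h import *
o=ctrl.get_obs();print(rot(o).as_matrix().round(3))
for n,ts in [('wrist',['reed_pan','holder','fixed_mid','sprung_mid','flap_front']),('side',['reed_pan','holder','fixed_mid','sprung_mid']),('scene',['reed_pan','holder','fixed_mid','sprung_mid'])]:
    c=ctrl.get_calibration(n)
    for t in ts:
        for r in ctrl.recognise(n,t)[:5]:
            print(n,t,round(r['score'],2),np.round(r['point'],4),proj(c,n,r['point']).round())
im=cv2.imread('pics/wrist0.png');cv2.imwrite('pics/w0z.png',cv2.resize(im[0:400,130:430],None,fx=2,fy=2,interpolation=cv2.INTER_CUBIC)[:600])
cv2.imwrite('pics/w0h.png',cv2.resize(im[250:380,150:280],None,fx=4.5,fy=4.5,interpolation=cv2.INTER_CUBIC))
im=cv2.imread('pics/side0.png');cv2.imwrite('pics/s0h.png',cv2.resize(im[150:240,310:400],None,fx=6,fy=6,interpolation=cv2.INTER_CUBIC))
print(ctrl.get_obs()['time_s'])
E
```

```text
[[ 1.    -0.001 -0.   ]
 [ 0.     0.     1.   ]
 [-0.001 -1.     0.   ]]
wrist reed_pan 0.95 [ 0.8049 -0.1279  0.0069] [442. 267.]
wrist reed_pan 0.93 [0.4479 0.0511 0.0083] [168. 133.]
wrist reed_pan 0.76 [ 0.6241 -0.0742  0.0092] [318. 235.]
wrist reed_pan 0.6 [0.6395 0.1154 0.0687] [347.  68.]
wrist holder 0.95 [ 0.4955 -0.164   0.0555] [212. 317.]
wrist fixed_mid 0.94 [ 0.5003 -0.1589  0.0547] [216. 313.]
wrist sprung_mid 0.89 [ 0.4958 -0.1588  0.0474] [213. 310.]
wrist sprung_mid 0.61 [0.487  0.1893 0.0291] [195.   9.]
wrist sprung_mid 0.46 [0.6365 0.1158 0.0703] [344.  68.]
wrist flap_front 0.87 [0.7617 0.1004 0.059 ] [455.  95.]
side reed_pan 0.94 [ 0.7999 -0.1355  0.0064] [262. 179.]
side reed_pan 0.72 [0.4082 0.3763 0.0083] [255. 343.]
side reed_pan 0.71 [0.6407 0.1273 0.072 ] [247. 228.]
side reed_pan 0.7 [ 0.6214 -0.0756  0.0036] [294. 210.]
side holder 0.9 [ 0.4741 -0.2007  0.0494] [355. 197.]
side holder 0.56 [0.4737 0.196  0.0225] [278. 281.]
side fixed_mid 0.98 [ 0.4704 -0.1983  0.0502] [355. 198.]
side sprung_mid 0.88 [ 0.4728 -0.1981  0.0443] [355. 199.]
scene reed_pan 0.79 [0.4384 0.0604 0.0059] [331. 220.]
scene reed_pan 0.72 [ 0.8538 -0.1396  0.0057] [144. 233.]
scene reed_pan 0.68 [0.4182 0.3745 0.0062] [439. 286.]
scene reed_pan 0.65 [0.6485 0.1309 0.0715] [277. 238.]
scene reed_pan 0.63 [ 0.6267 -0.0757  0.0083] [240. 217.]
scene fixed_mid 0.66 [ 0.4986 -0.1801  0.0474] [261. 176.]
scene sprung_mid 0.72 [ 0.4994 -0.1782  0.0483] [261. 176.]
scene sprung_mid 0.15 [0.5798 0.3216 0.0662] [366. 278.]
0.8
```

View pics/w0z.png

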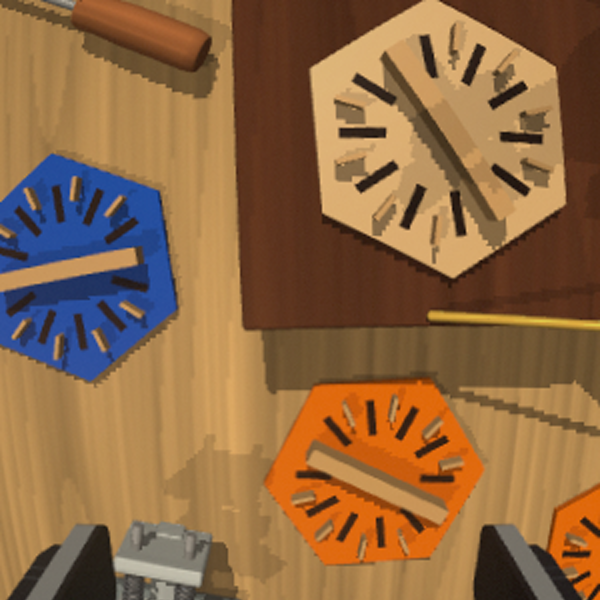

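View pics/w0h.png

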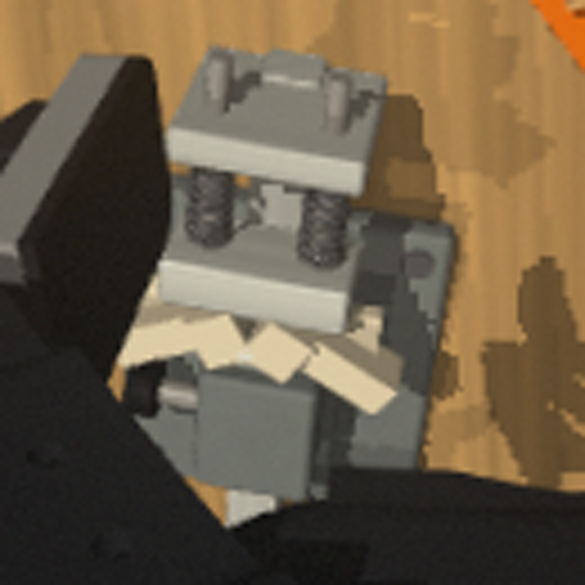

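View pics/s0h.png

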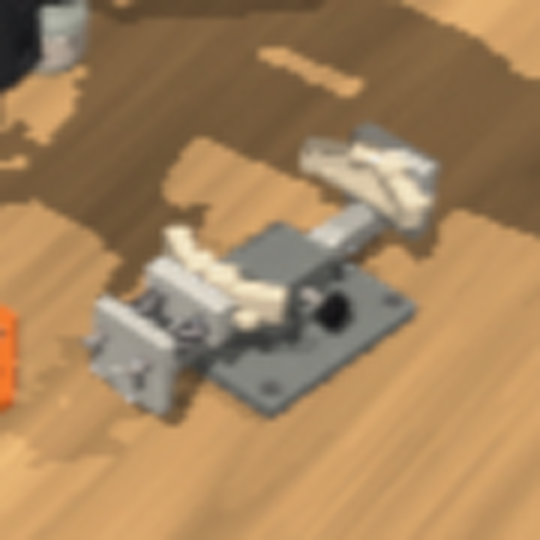

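Run:
```python
from h import *
c=ctrl.get_calibration('wrist')
# corners zoom px -> orig
z=np.array([(437,0),(558,68),(566,202),(452,278),(322,212),(311,66)])/2+[130,0]
P=np.array([onz(c,'wrist',*p,0.068) for p in z]);print(P.round(4)*1000);print('c',P.mean(0))
for a,b in [(1,4),(0,3),(2,5)]:
    d=P[a]-P[b];print(np.linalg.norm(d),np.degrees(np.arctan2(d[1],d[0])))
r=np.array([(389,50),(497,220)])/2+[130,0]
R=np.array([onz(c,'wrist',*p,0.086) for p in r]);d=R[1]-R[0];print(R,np.degrees(np.arctan2(d[1],d[0])))
# holder: plate corner features
```

```text
[[642.9 184.9  68. ]
 [704.  156.4  68. ]
 [708.6  88.5  68. ]
 [650.8  47.8  68. ]
 [588.1  77.8  68. ]
 [583.  147.9  68. ]]
c [0.64621906 0.11722016 0.068     ]
0.14000754867949966 34.14157576063117
0.1373802916002495 93.30002635589976
0.1389804308429179 -25.304653259246336
[[0.61676381 0.15230622 0.086     ]
 [0.66670112 0.07685491 0.086     ]] -56.50148954298675
```

Call:
{"name": "apply_moves", "arguments": {"plan": "-0.34 -0.32 -0.88 0 0 0 1;-0.34 -0.32 -0.88 0 0 0 1;-0.34 -0.32 -0.88 0 0 0 1;-0.34 -0.32 -0.88 0 0 0 1;-0.34 -0.32 -0.88 0 0 0 1"}}

```text
time_s: 1.3
eef_pos: [0.4891, -0.2215, 0.3232]
eef_rot: [-0.707, 0.707, 0.0, 0.0]
wrist_force: [0.3, 0.1, 0.1]
opening: 1.001
```

Run:
```python
from h import *
import pickle
o=ctrl.get_obs()
c=ctrl.get_calibration('wrist');im=ctrl.camera('wrist');cv2.imwrite('pics/w1.png',im[:,:,::-1])
o2=ctrl.get_obs();print(o['eef_pos'],o['dq'],o2['eef_pos'])
pickle.dump(c,open('c1.pkl','wb'))
```

```text
[ 0.48911516 -0.22145264  0.32318994] [-0.88022424 -0.07027419 -0.24168558  0.00247793  0.31021568 -0.86860308] [ 0.48767896 -0.22864092  0.32613787]
```

View pics/w1.png

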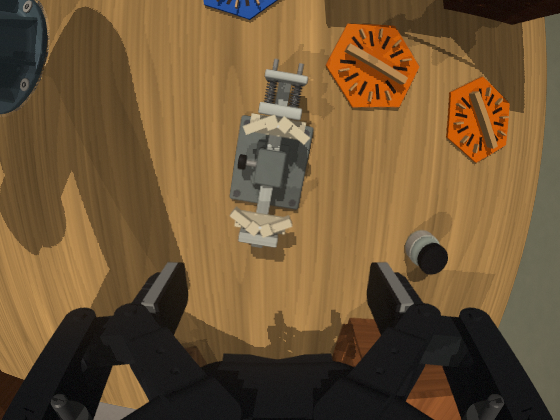

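The holder is in full view at (270,160): fixed jaw at (260,225), sprung jaw at (280,127). It is yawed a few degrees. I'll retake the picture now that the arm is at rest.

Run:
```python
from h import *
import pickle
ctrl.camera('side')
o=ctrl.get_obs()
c=ctrl.get_calibration('wrist');im=ctrl.camera('wrist');cv2.imwrite('pics/w2.png',im[:,:,::-1])
o2=ctrl.get_obs();print(o['eef_pos'],o['dq'].round(3),o2['eef_pos'])
pickle.dump(c,open('c2.pkl','wb'))
for t in ['holder','fixed_mid','sprung_mid','reed_pan']:
  for r in ctrl.recognise('wrist',t)[:2]: print(t,r['score'],r['point'],proj(c,'wrist',r['point']))
cv2.imwrite('pics/w2z.png',cv2.resize(im[50:260,210:340,::-1],None,fx=2.85,fy=2.85,interpolation=cv2.INTER_CUBIC))
cv2.imwrite('pics/w2a.png',cv2.resize(im[50:155,210:340,::-1],None,fx=5.6,fy=5.6,interpolation=cv2.INTER_CUBIC))
cv2.imwrite('pics/w2b.png',cv2.resize(im[150:255,210:340,::-1],None,fx=5.6,fy=5.6,interpolation=cv2.INTER_CUBIC))
```

```text
[ 0.4889692  -0.22558951  0.32501217] [ 0.083  0.012  0.046  0.051 -0.01   0.073] [ 0.48951157 -0.22289268  0.32366973]
holder 0.74 [0.4811, -0.2164, 0.0505] [270.01205617 160.01796564]
fixed_mid 0.74 [0.484, -0.211, 0.0473] [272.29489276 155.4071535 ]
sprung_mid 0.82 [0.4821, -0.2114, 0.0447] [270.83213317 155.42854221]
sprung_mid 0.31 [0.7144, -0.3397, 0.0563] [430.30718403 246.60219626]
reed_pan 0.81 [0.4379, -0.0014, 0.0057] [237.94622985   4.91045615]
reed_pan 0.7 [0.6186, -0.0821, 0.008] [369.13340479  61.73646955]
```

View pics/w2a.png

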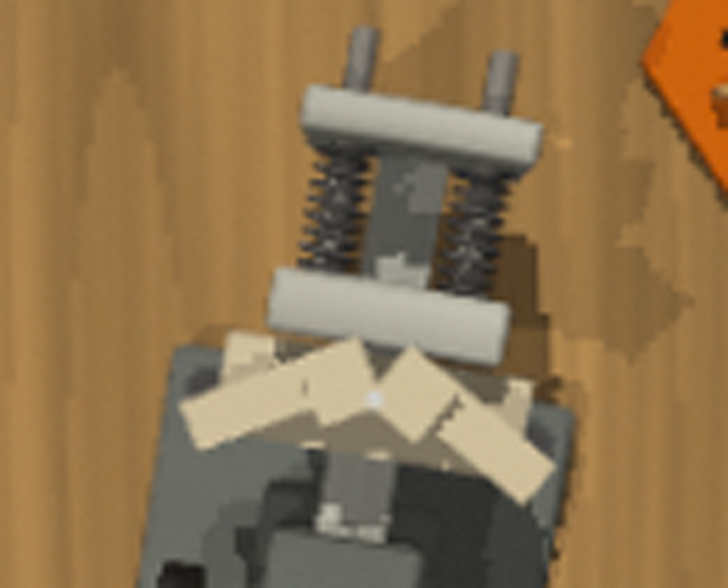

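View pics/w2b.png

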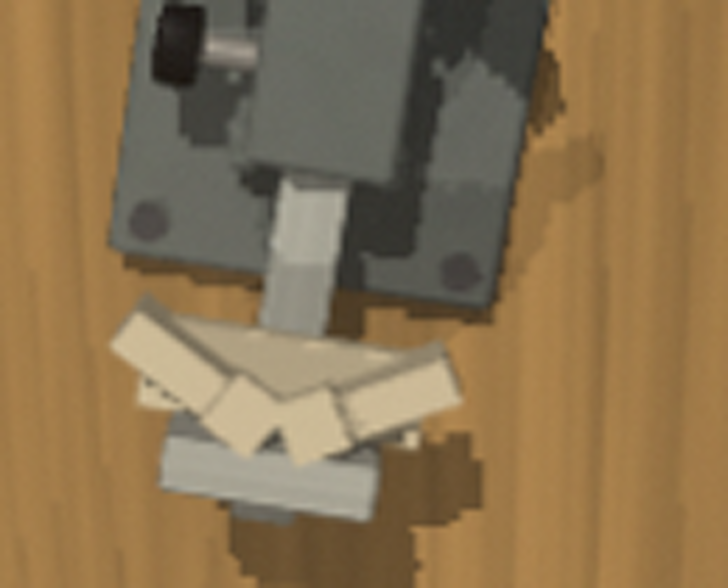

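Run:
```python
from h import *
import pickle
for i in range(4): ctrl.camera('side')
o=ctrl.get_obs()
c=ctrl.get_calibration('wrist');im=ctrl.camera('wrist');cv2.imwrite('pics/w3.png',im[:,:,::-1])
o2=ctrl.get_obs();print(o['time_s'],o['eef_pos'],o['dq'].round(3),o2['eef_pos'],o['wrist_force'])
pickle.dump(c,open('c3.pkl','wb'))
cv2.imwrite('pics/w3a.png',cv2.resize(im[50:155,210:340,::-1],None,fx=5.6,fy=5.6,interpolation=cv2.INTER_CUBIC))
cv2.imwrite('pics/w3b.png',cv2.resize(im[150:255,210:340,::-1],None,fx=5.6,fy=5.6,interpolation=cv2.INTER_CUBIC))
s=ctrl.camera('side');cv2.imwrite('pics/side3.png',cv2.resize(s[140:250,300:410,::-1],None,fx=5.4,fy=5.4,interpolation=cv2.INTER_CUBIC))
s=ctrl.camera('scene');cv2.imwrite('pics/scene3.png',cv2.resize(s[130:220,220:310,::-1],None,fx=6,fy=6,interpolation=cv2.INTER_CUBIC))
```

```text
1.85 [ 0.49033645 -0.21877506  0.32182816] [-0.006 -0.001 -0.002  0.     0.    -0.   ] [ 0.49031173 -0.21896055  0.32194453] [0.09816828 0.08412928 0.15761279]
```

View pics/w3a.png

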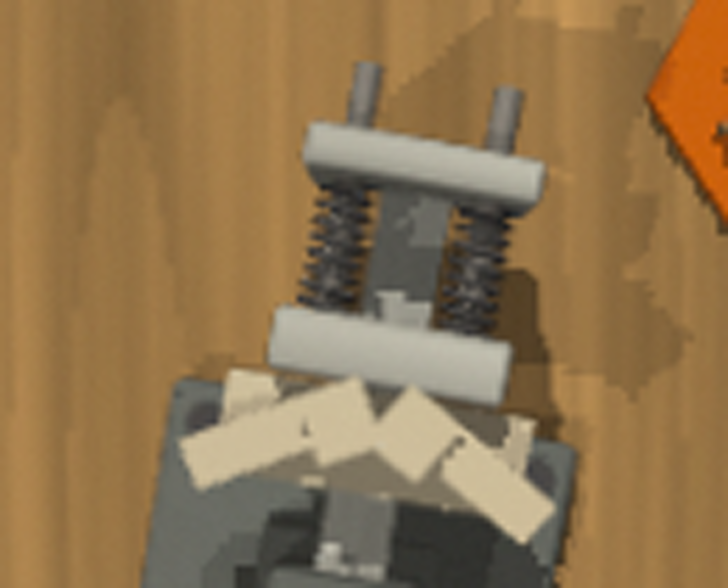

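View pics/w3b.png

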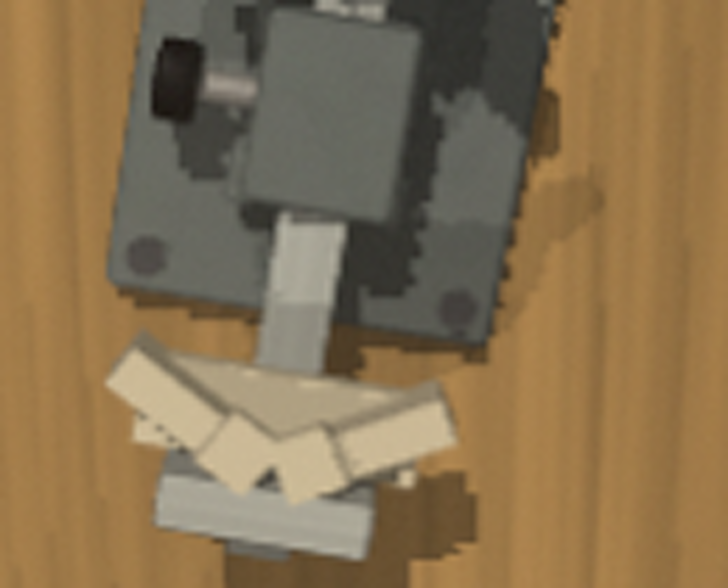

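View pics/side3.png

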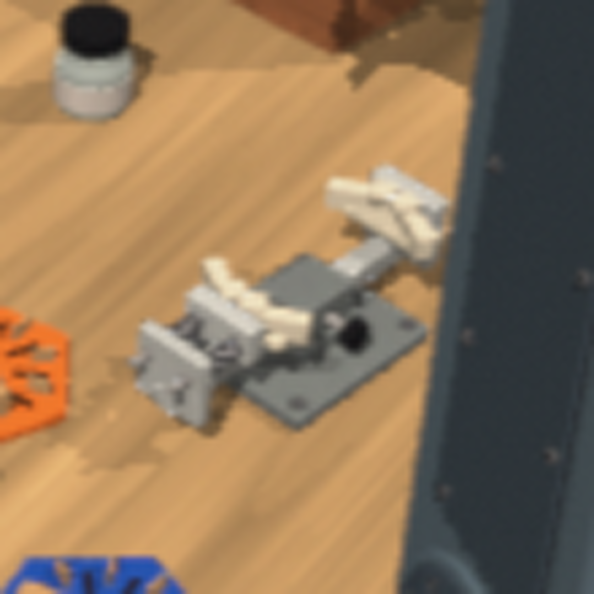

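View pics/scene3.png

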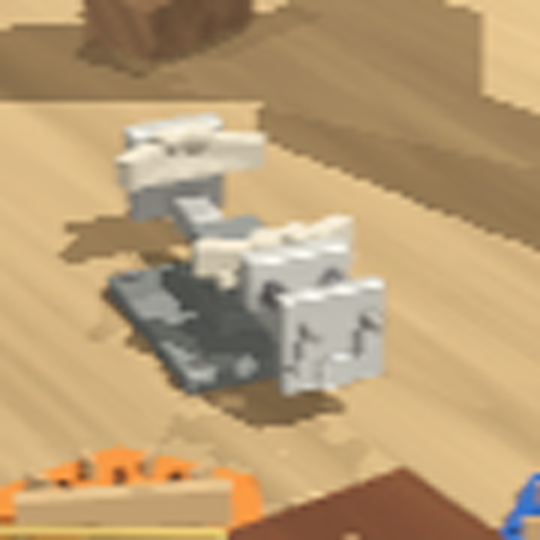

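Run:
```python
from h import *
import pickle
c=pickle.load(open('c3.pkl','rb'))
A=lambda u,v,z:onz(c,'wrist',210+u/5.6,50+v/5.6,z)
B=lambda u,v,z:onz(c,'wrist',210+u/5.6,150+v/5.6,z)
def p(n,x): print(n,(x*1000).round(1))
pl=B(110,285,.008);pr=B(488,343,.008);tl=A(178,380,.008);tr=A(575,450,.008)
for n,x in zip(['pl','pr','tl','tr'],[pl,pr,tl,tr]):p(n,x)
for n,d in [('bottom',pr-pl),('top',tr-tl)]: print(n,np.linalg.norm(d),np.degrees(np.arctan2(d[1],d[0])))
for n,d in [('left',tl-pl),('right',tr-pr)]: print(n,np.linalg.norm(d),np.degrees(np.arctan2(d[1],d[0])))
p('platecentre',(pl+pr+tl+tr)/4)
# fixed
a=B(175,355,.062);b=B(400,390,.062);p('fixed ledge',(a+b)/2);d=b-a;print(np.degrees(np.arctan2(d[1],d[0])))
p('fixed lip apex in',B(277,437,.076)); 
p('fixed lip left tip',B(238,375,.076));p('fixed lip right tip',B(325,425,.076))
p('fixed arm L end outer/inner',B(107,383,.076));p('',B(140,345,.076)); p('fixed arm R end inner/outer',B(440,395,.076)); p('',B(457,440,.076))
# clamp block
cb=[B(275,10,.05),B(420,30,.05),B(245,205,.05),B(388,222,.05)]
p('clamp c',sum(cb)/4)
for q in cb:p('cb',q)
# sprung
p('sprung lip apex in',A(375,447,.076)); p('Lend',A(180,440,.076));p('',A(205,490,.076));p('Rend',A(520,543,.076));p('',A(555,505,.076))
p('l tip',A(320,465,.076));p('r tip',A(420,480,.076))
a=A(260,472,.062);b=A(440,502,.062);p('sprung ledge',(a+b)/2)
```

```text
pl [ 422.1 -273.5    8. ]
pr [ 519.4 -289.     8. ]
tl [ 442.2 -155.6    8. ]
tr [ 538.9 -172.7    8. ]
bottom 0.09850322476897619 -9.03755305922058
top 0.09823312148088832 -10.019811833823768
left 0.11955983617095751 80.3429793327715
right 0.11787316740931408 80.47242998716081
platecentre [ 480.7 -222.7    8. ]
fixed ledge [ 470.3 -278.5   62. ]
-9.198446894734273
fixed lip apex in [ 468.5 -288.9   76. ]
fixed lip left tip [ 460.1 -274.3   76. ]
fixed lip right tip [ 479.2 -286.    76. ]
fixed arm L end outer/inner [ 430.9 -276.3   76. ]
 [ 438.6 -267.4   76. ]
fixed arm R end inner/outer [ 504.6 -278.9   76. ]
 [ 508.5 -289.5   76. ]
clamp c [ 480.4 -221.9   50. ]
cb [ 467.8 -197.3   50. ]
cb [ 500.2 -201.8   50. ]
cb [ 460.5 -242.2   50. ]
cb [ 493.2 -246.2   50. ]
sprung lip apex in [ 490.1 -168.1   76. ]
Lend [ 449.8 -166.3   76. ]
 [ 454.9 -176.9   76. ]
Rend [ 520.4 -188.    76. ]
 [ 527.5 -179.9   76. ]
l tip [ 478.8 -171.8   76. ]
r tip [ 499.4 -174.9   76. ]
sprung ledge [ 484.8 -177.6   62. ]
```

Measured holder: centre (0.4805,-0.2225), yaw about -9.6°. The bar setting is about -3.5 mm, and both jaws agree. Now I'll move over the pan.

Call:
{"name": "apply_moves", "arguments": {"plan": "0.4 0.1 0.84 0 0 0 1;0.4 0.1 0.84 0 0 0 1;0.4 0.1 0.84 0 0 0 1;0.4 0.1 0.84 0 0 0 1;0.4 0.1 0.84 0 0 0 1"}}

```text
time_s: 2.5
eef_pos: [0.5906, -0.008, 0.2972]
eef_rot: [-0.707, 0.707, 0.0, 0.0]
wrist_force: [0.4, -0.4, 0.1]
opening: 1.0
```

Call:
{"name": "apply_moves", "arguments": {"plan": "0.37 0.1 0.84 0 0 0 1;0.37 0.1 0.84 0 0 0 1;0.37 0.1 0.84 0 0 0 1;0 0 0 0 -0.99 0 1;0 0 0 0 -0.99 0 1"}}

```text
time_s: 3.0
eef_pos: [0.6454, 0.1182, 0.2812]
eef_rot: [0.702, -0.702, -0.086, 0.087]
wrist_force: [0.7, -1.1, -0.1]
opening: 1.005
```

Call:
{"name": "apply_moves", "arguments": {"plan": "0 0 0 0 -0.99 0 1;0 0 0 0 -0.99 0 1;0 0 0 0 -0.99 0 1;0 0 0 0 0 0 1;0 0 0 0 0 0 1"}}

```text
time_s: 3.5
eef_pos: [0.6455, 0.1162, 0.2822]
eef_rot: [0.676, -0.676, -0.206, 0.206]
wrist_force: [-0.4, 0.2, 0.2]
opening: 1.0
```

Run:
```python
from h import *
import pickle
for i in range(6): ctrl.camera('side')
o=ctrl.get_obs()
c=ctrl.get_calibration('wrist');im=ctrl.camera('wrist');cv2.imwrite('pics/w4.png',im[:,:,::-1])
o2=ctrl.get_obs();print(o['time_s'],o['eef_pos'],o['dq'].round(3),o2['eef_pos'],o['wrist_force'],o['q'])
pickle.dump(c,open('c4.pkl','wb'))
print(rot(o).as_matrix().round(3))
```

```text
3.8 [0.6455021  0.11600475 0.28228597] [-0.003  0.001 -0.002 -0.001 -0.    -0.003] [0.64550524 0.11601135 0.28229293] [ 0.12473533  0.57621364 -0.61994155] [-2.78469177e-03  3.30351090e-01  1.34299434e+00  5.95476284e-06
  1.46827675e+00 -5.95988317e-01]
[[ 0.829 -0.    -0.559]
 [ 0.559  0.     0.829]
 [-0.    -1.     0.   ]]
```

View pics/w4.png

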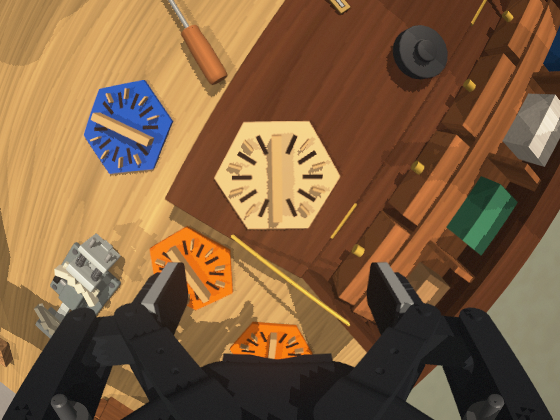

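The maple pan is at (277,175), rib upright in the picture and square to the fingers. The crop is for the hexagon fit and to confirm it is the right board.

Run:
```python
from h import *
import pickle
from scipy.optimize import least_squares
c=pickle.load(open('c4.pkl','rb'));im=cv2.imread('pics/w4.png')
crop=im[105:245,200:355]
hsv=cv2.cvtColor(im,cv2.COLOR_BGR2HSV)
m=((hsv[:,:,2]>165)).astype(np.uint8);m[:105]=0;m[245:]=0;m[:,:200]=0;m[:,355:]=0
m=cv2.morphologyEx(m,cv2.MORPH_OPEN,np.ones((3,3)))
cs,_=cv2.findContours(m,cv2.RETR_EXTERNAL,cv2.CHAIN_APPROX_NONE);k=max(cs,key=cv2.contourArea);h=cv2.convexHull(k)[:,0].astype(float)
print(cv2.contourArea(k))
def hexd(P,x,y,t):
    d=P[:,:2]-[x,y];return np.max([d@[np.cos(t+np.pi/6+j*np.pi/3),np.sin(t+np.pi/6+j*np.pi/3)] for j in range(6)],0)
def pts(poly):
    # dense hull pts
    out=[]
    for a,b in zip(poly,np.roll(poly,-1,0)):
        n=max(1,int(np.linalg.norm(b-a)));out+=[a+(b-a)*i/n for i in range(n)]
    return np.array(out)
W=np.array([onz(c,'wrist',u,v,.068) for u,v in pts(h)])
for fr in (1,0):
    f=(lambda p:hexd(W,p[0],p[1],p[2])-(p[3] if fr else .06))
    r=least_squares(f,[.646,.117,np.radians(34),.06],loss='soft_l1',f_scale=.001);print(r.x[:2],np.degrees(r.x[2]),r.x[3],np.sqrt(np.mean(r.fun**2)))
x,y,t=r.x[:3]
big=cv2.resize(crop,None,fx=4,fy=4,interpolation=cv2.INTER_CUBIC)
for z,col in((.068,(0,0,255)),):
  q=np.array([proj(c,'wrist',[x+.0693*np.cos(t+j*np.pi/3),y+.0693*np.sin(t+j*np.pi/3),z]) for j in range(6)])
  cv2.polylines(big,[((q-[200,105])*4+1.5).astype(int)],True,col,1)
R=Ro.from_euler('z',t)
q=np.array([proj(c,'wrist',np.array([x,y,.062])+R.apply([a,b,.024])) for a,b in[(-.005,-.046),(.005,-.046),(.005,.046),(-.005,.046)]])
cv2.polylines(big,[((q-[200,105])*4+1.5).astype(int)],True,(255,0,0),1)
cv2.imwrite('pics/w4z.png',big)
for n in ('side','scene'):
  s=ctrl.camera(n);cc=ctrl.get_calibration(n);q=np.array([proj(cc,n,[x+.0693*np.cos(t+j*np.pi/3),y+.0693*np.sin(t+j*np.pi/3),.068]) for j in range(6)])
  lo=q.min(0).astype(int)-8;hi=q.max(0).astype(int)+8
  b=cv2.resize(s[lo[1]:hi[1],lo[0]:hi[0],::-1],None,fx=8,fy=8,interpolation=cv2.INTER_CUBIC)
  cv2.polylines(b,[((q-lo)*8+3.5).astype(int)],True,(0,0,255),1);cv2.imwrite(f'pics/{n}4.png',b)
```

```text
9797.5
[0.64388536 0.11746878] 34.719901976570604 0.060212128769032175 0.0002572390268798338
[0.64387713 0.11748033] 34.70146153794885 0.06 0.0003307383404703843
```

View pics/w4z.png

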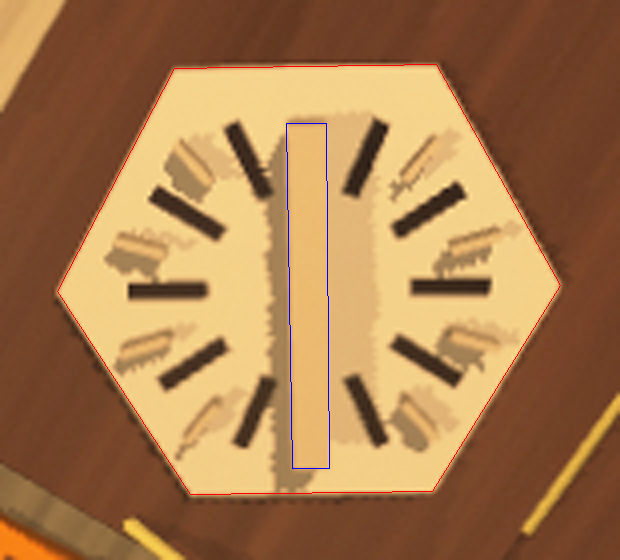

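View pics/side4.png

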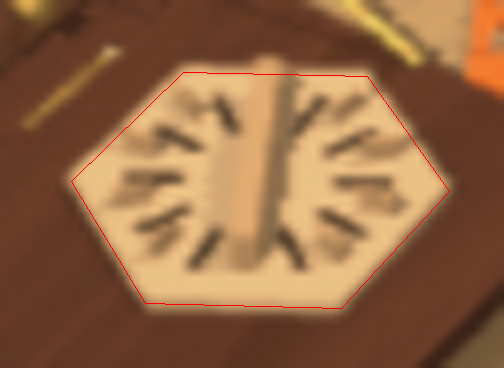

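View pics/scene4.png

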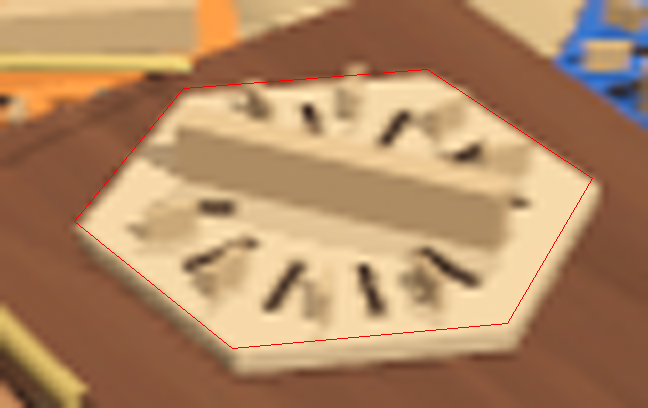

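The outline fits in all three cameras: pan centre (0.6439,0.1175), yaw 34.7°. The fingers go down part open, to stay inside the chamber walls.

Call:
{"name": "apply_moves", "arguments": {"plan": "-0.01 0 0.04 0 -0.1 0 0.4;0 0.7 0 0 0 0 0.4;0 0.7 0 0 0 0 0.4;0 0.7 0 0 0 0 0.4;0 0.5 0 0 0 0 0.4"}}

```text
time_s: 4.45
eef_pos: [0.6427, 0.1175, 0.1496]
eef_rot: [0.675, -0.675, -0.21, 0.212]
wrist_force: [-0.6, -0.6, 0.1]
opening: 0.403
```

Call:
{"name": "apply_moves", "arguments": {"plan": "0 0.4 0 0 0 0 0.4;0 0.4 0 0 0 0 0.4;0 0.3 0 0 0 0 0.4;0 0 0 0 0 0 0.4;0 0 0 0 0 0 0.4"}}

```text
time_s: 4.95
eef_pos: [0.6442, 0.1175, 0.0976]
eef_rot: [-0.675, 0.675, 0.211, -0.211]
wrist_force: [0.5, -0.1, -0.1]
opening: 0.398
```

Run:
```python
from h import *
for i in range(3): im=ctrl.camera('side')
o=ctrl.get_obs();print(o['time_s'],o['eef_pos'],o['opening'],o['wrist_force'],rot(o).as_matrix()[:,0])
cv2.imwrite('pics/side5.png',cv2.resize(im[160:270,190:320,::-1],None,fx=5.4,fy=5.4,interpolation=cv2.INTER_CUBIC))
im=ctrl.camera('wrist');cv2.imwrite('pics/w5.png',im[:,:,::-1])
```

```text
5.1 [0.64502171 0.11744136 0.09888907] 0.40149707726014117 [-0.16657063  0.4545462   0.2006808 ] [0.82189566 0.56963403 0.00214479]
```

View pics/w5.png

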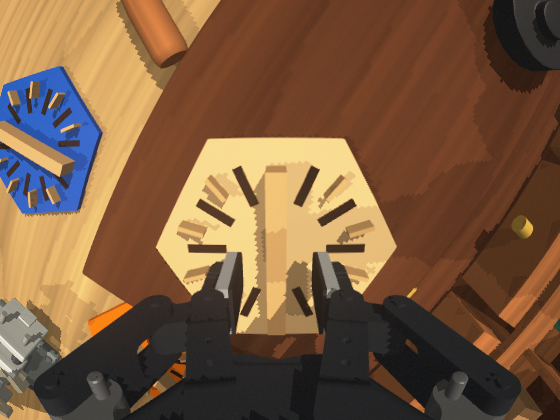

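View pics/side5.png

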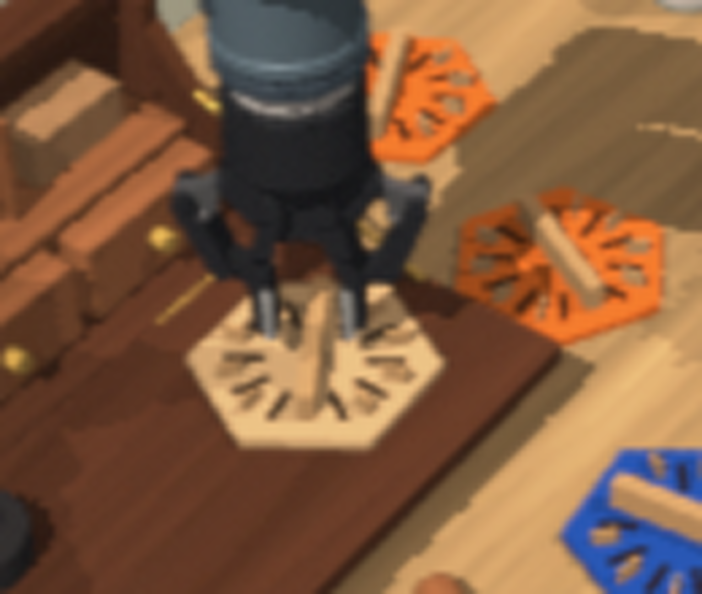

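Call:
{"name": "apply_moves", "arguments": {"plan": "-0.02 0.1 0 0 0 0 0.4;0 0.1 0 0 0 0 0.4;0 0.1 0 0 0 0 0.4;0 0 0 0 0 0 0.4;0 0 0 0 0 0 0.4"}}

```text
time_s: 5.65
eef_pos: [0.6429, 0.1168, 0.0819]
eef_rot: [0.675, -0.675, -0.211, 0.211]
wrist_force: [0.8, 0.8, 0.1]
opening: 0.396
```

Call:
{"name": "apply_moves", "arguments": {"plan": "0 0 0 0 0 0 0;0 0 0 0 0 0 0;0 0 0 0 0 0 0;0 0 0 0 0 0 0;0 0 0 0 0 0 0"}}

```text
time_s: 6.15
eef_pos: [0.6435, 0.1168, 0.0827]
eef_rot: [-0.675, 0.675, 0.211, -0.211]
wrist_force: [-0.2, 0.8, 3.8]
opening: 0.093
```

Run:
```python
from h import *
im=ctrl.camera('side')
o=ctrl.get_obs();print(o['time_s'],o['eef_pos'],o['opening'],o['wrist_force'],o['torque'],rot(o).as_matrix())
cv2.imwrite('pics/side6.png',cv2.resize(im[160:270,190:320,::-1],None,fx=5.4,fy=5.4,interpolation=cv2.INTER_CUBIC))
im=ctrl.camera('wrist');cv2.imwrite('pics/w6.png',im[:,:,::-1])
```

```text
6.2 [0.64348362 0.11683418 0.08271034] 0.09565712519548618 [ 0.59971727 -0.0209019   2.30079492] [-0.02459097 -0.04293005 -0.00152022] [[ 8.21934637e-01  7.81897983e-04 -5.69581286e-01]
 [ 5.69581438e-01  3.42505605e-05  8.21934903e-01]
 [ 6.62177721e-04 -9.99999694e-01 -4.17202856e-04]]
```

View pics/side6.png

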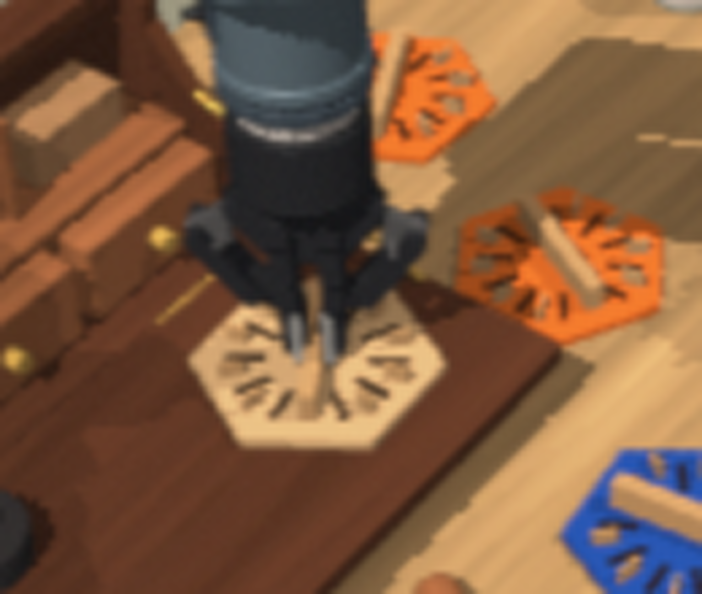

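View pics/w6.png

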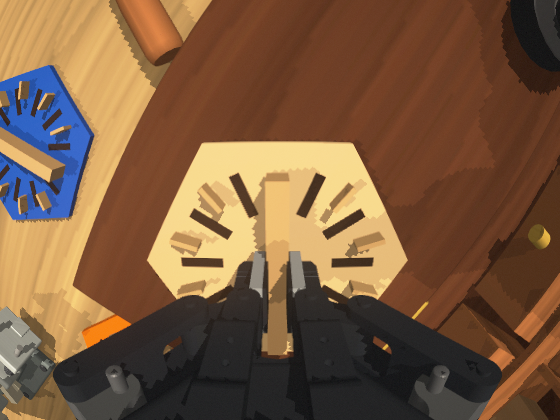

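Call:
{"name": "apply_moves", "arguments": {"plan": "0 -0.1 0 0 0 0 0;0 -0.4 0 0 0 0 0;0 -0.6 0 0 0 0 0;0 -0.8 0 0 0 0 0;0 -0.8 0 0 0 0 0"}}

```text
time_s: 6.75
eef_pos: [0.6422, 0.1168, 0.2176]
eef_rot: [0.675, -0.675, -0.21, 0.212]
wrist_force: [0.6, -0.6, -1.9]
opening: 0.101
```

Run:
```python
from h import *
F=[]
for i in range(6): im=ctrl.camera('side');F.append(ctrl.get_obs()['wrist_force'])
o=ctrl.get_obs();print(o['time_s'],o['eef_pos'],o['opening'],np.array(F),o['torque'])
im=ctrl.camera('wrist');cv2.imwrite('pics/w7.png',im[:,:,::-1])
```

```text
7.05 [0.64198429 0.1167877  0.215432  ] 0.0982659864213652 [[ 3.3728577   1.49835384  5.9596007 ]
 [ 0.83192508 -0.43345526 -1.17345062]
 [ 0.48350446  0.19595087 -1.40288344]
 [-0.20994855 -0.00898928 -2.53797425]
 [-0.21780443  0.65455822 -1.73756226]
 [-0.04968298  0.33903752 -1.49290629]] [ 0.01124515 -0.0340383   0.00437547]
```

View pics/w7.png

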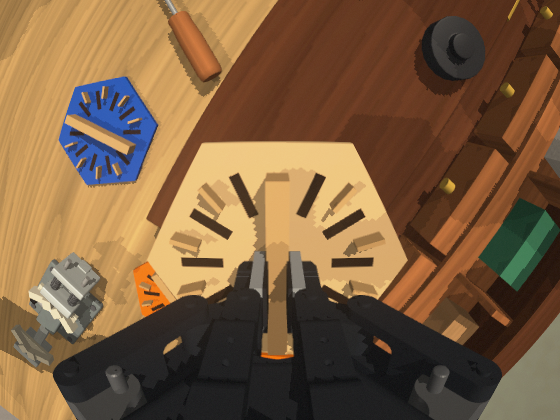

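Call:
{"name": "apply_moves", "arguments": {"plan": "-0.67 0 -0.4 0 0 0 0;-0.67 0 -0.4 0 0 0 0;-0.67 0 -0.4 0 0 0 0;-0.67 0 -0.4 0 0 0 0;-0.67 0 -0.4 0 0 0 0"}}

```text
time_s: 7.6
eef_pos: [0.5606, -0.0617, 0.2153]
eef_rot: [0.676, -0.674, -0.21, 0.212]
wrist_force: [0.1, -0.9, -1.1]
opening: 0.099
```

Call:
{"name": "apply_moves", "arguments": {"plan": "-0.67 0 -0.4 0 0 0 0;-0.67 0 -0.4 0 0 0 0;-0.67 0 -0.4 0 0 0 0;-0.67 0 -0.4 0 0 0 0;-0.67 0 -0.4 0 0 0 0"}}

```text
time_s: 8.1
eef_pos: [0.4801, -0.2391, 0.2156]
eef_rot: [0.676, -0.674, -0.21, 0.212]
wrist_force: [-0.4, -0.1, -0.6]
opening: 0.097
```

Call:
{"name": "apply_moves", "arguments": {"plan": "0 0 0 0 -0.95 0 0;0 0 0 0 -0.95 0 0;0 0 0 0 -0.95 0 0;0 0 0 0 -0.95 0 0;0 0 0 0 -0.95 0 0"}}

```text
time_s: 8.6
eef_pos: [0.4808, -0.2378, 0.2154]
eef_rot: [0.589, -0.586, -0.393, 0.394]
wrist_force: [0.1, 0.7, -1.1]
opening: 0.095
```

Call:
{"name": "apply_moves", "arguments": {"plan": "0 0 0 0 -0.95 0 0;0 0 0 0 -0.95 0 0;0 0.1 0 0 0 0.58 0;0 0.1 0 0 0 0.58 0;0 0 0 0 0 0 0"}}

```text
time_s: 9.1
eef_pos: [0.4805, -0.2366, 0.2046]
eef_rot: [-0.508, 0.568, 0.418, -0.494]
wrist_force: [-0.4, -0.2, -1.9]
opening: 0.098
```

```bash
cat >> h.py <<'E'
# holder frame
YAW=np.radians(-9.6);H=np.array([.4805,-.2225,0]);HR=Ro.from_euler('z',YAW).as_matrix()
OFF=.0207
def st(avg=6):
    F=[];T=[]
    for i in range(avg): ctrl.camera('side');oo=ctrl.get_obs();F.append(oo['wrist_force']);T.append(oo['torque'])
    o=ctrl.get_obs();M=HR.T@rot(o).as_matrix();t=HR.T@(o['eef_pos']-H)
    n=-M[:,1];x=M[:,0];C=t-n*OFF
    tip=C+x*.0693;far=C-x*.0693
    print('t',round(o['time_s'],2),'open',round(o['opening'],3),'tilt',np.degrees(np.arcsin(-x[2])).round(2),'yawerr',np.degrees(np.arctan2(-x[0],x[1])).round(2),'roll',np.degrees(np.arcsin(M[2,2])).round(2))
    print('TCPh',(t*1000).round(2),'C',(C*1000).round(2),'tip',(tip*1000).round(2),'far',(far*1000).round(2))
    Fm=np.mean(F,0);print('F holder',(HR.T@Fm).round(2),'sd',np.std(F,0).round(2),'T',(HR.T@np.mean(T,0)).round(3))
    return o,M,t
E
python3 - <<'E'
from h import *
st()
im=ctrl.camera('wrist');cv2.imwrite('pics/w8.png',im[:,:,::-1])
im=ctrl.camera('scene');cv2.imwrite('pics/sc8.png',cv2.resize(im[60:220,180:350,::-1],None,fx=3.6,fy=3.6,interpolation=cv2.INTER_CUBIC))
E
```

```text
t 9.4 open 0.093 tilt 7.94 yawerr -0.0 roll -0.01
TCPh [  3.93 -16.32 207.39] C [  3.93 -19.18 186.89] tip [  3.94  49.45 177.32] far [  3.93 -87.82 196.46]
F holder [-0.11 -0.07 -1.14] sd [0.44 0.6  0.27] T [ 0.074 -0.001  0.003]
```

View pics/w8.png

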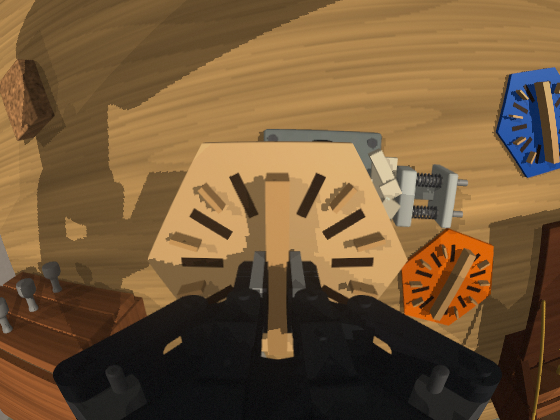

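View pics/sc8.png

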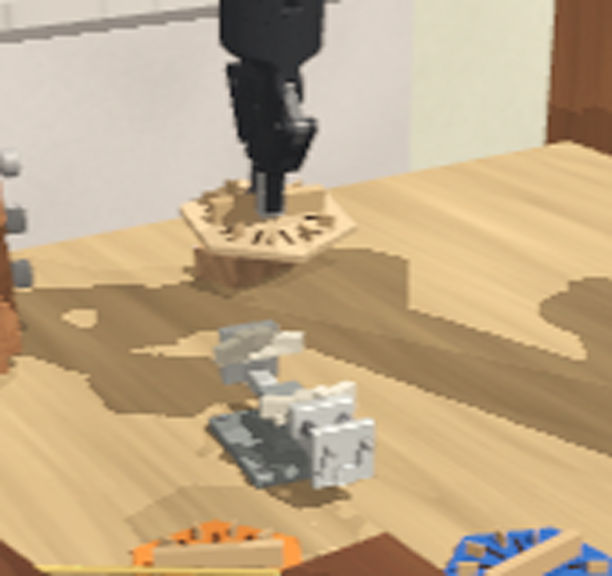

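Call:
{"name": "apply_moves", "arguments": {"plan": "0.08 0.57 0.04 0 0 0 0;0.08 0.57 0.04 0 0 0 0;0.08 0.57 0 0 0 0 0;0 0 0 0 0 0 0;0 0 0 0 0 0 0"}}

```text
time_s: 10.0
eef_pos: [0.4777, -0.2382, 0.1213]
eef_rot: [-0.507, 0.57, 0.418, -0.493]
wrist_force: [1.1, 0.3, -1.0]
opening: 0.099
```

Run:
```python
from h import *
st()
im=ctrl.camera('wrist');cv2.imwrite('pics/w9.png',im[:,:,::-1])
im=ctrl.camera('scene');cv2.imwrite('pics/sc9.png',cv2.resize(im[110:220,200:320,::-1],None,fx=5,fy=5,interpolation=cv2.INTER_CUBIC))
im=ctrl.camera('side');cv2.imwrite('pics/si9.png',cv2.resize(im[130:240,300:420,::-1],None,fx=5,fy=5,interpolation=cv2.INTER_CUBIC))
```

```text
t 10.3 open 0.098 tilt 8.04 yawerr 0.03 roll -0.13
TCPh [  0.72 -16.17 122.38] C [  0.76 -19.06 101.89] tip [ 0.73 49.56 92.2 ] far [  0.8  -87.68 111.58]
F holder [ 0.03 -0.26 -1.13] sd [0.37 0.45 0.51] T [ 0.1   -0.014  0.016]
```

View pics/w9.png

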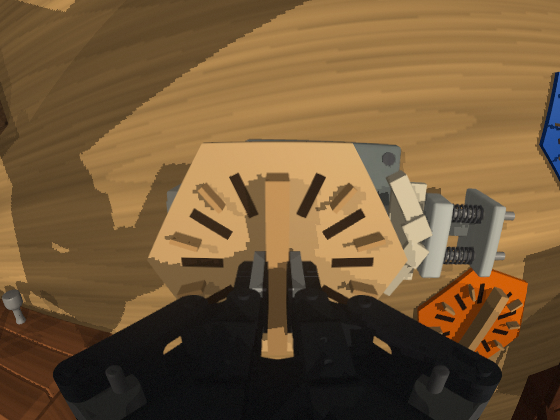

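View pics/sc9.png

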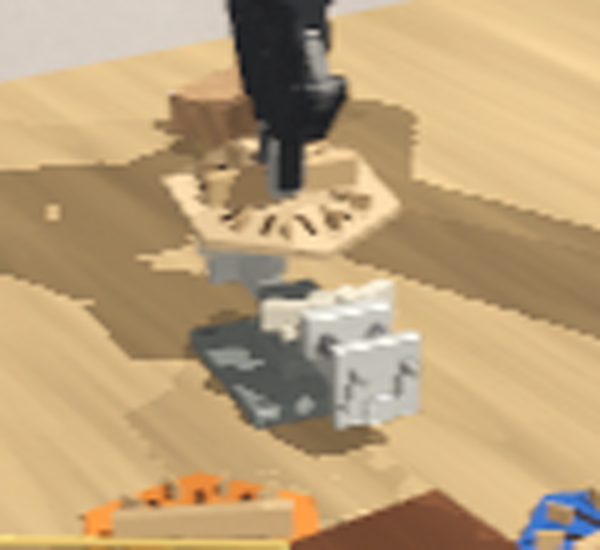

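View pics/si9.png

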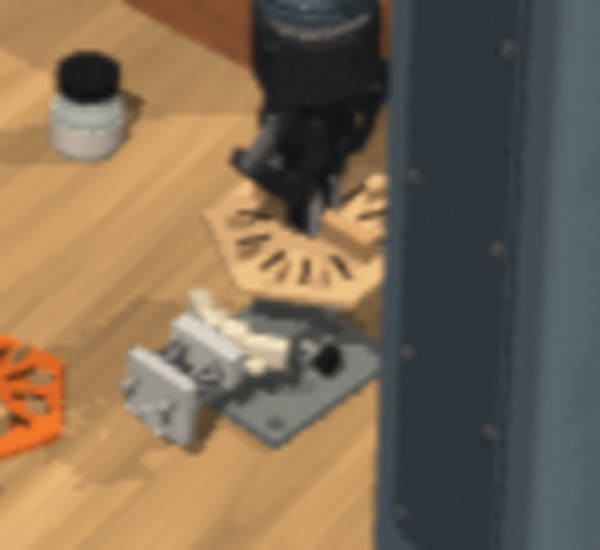

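Run:
```python
from h import *
import pickle
c=pickle.load(open('c3.pkl','rb'));s=ctrl.get_calibration('scene')
def tri(r1,r2):
    (a,d),(b,e)=r1,r2
    A=np.stack([d,-e],1);k=np.linalg.lstsq(A,b-a,rcond=None)[0]
    p,q=a+d*k[0],b+e*k[1];m=(p+q)/2
    print('world',(m*1000).round(1),'hold',(HR.T@(m-H)*1000).round(1),'gap',np.linalg.norm(p-q)*1000)
B=lambda u,v:ray(c,'wrist',210+u/5.6,150+v/5.6)
A=lambda u,v:ray(c,'wrist',210+u/5.6,50+v/5.6)
S=lambda u,v:ray(s,'scene',220+u/6,130+v/6)
tri(B(155,527),S(218,116)); tri(B(365,558),S(124,129))
tri(B(457,440),S(118,155)) # arm R outer
tri(A(305,165),S(383,282)); tri(A(545,205),S(285,297))
```

```text
world [ 436.4 -312.4   68.1] hold [-28.5 -96.   68.1] gap 6.908874312983185
world [ 486.4 -320.    69.7] hold [ 22.  -95.2  69.7] gap 4.15180492777457
world [ 506.9 -289.9   71.1] hold [ 37.2 -62.1  71.1] gap 4.744493247654669
world [ 472.8 -106.8   66.3] hold [-26.9 112.8  66.3] gap 6.269875992107758
world [ 521.8 -114.5   69.4] hold [ 22.7 113.3  69.4] gap 8.464972696009248
```

Call:
{"name": "apply_moves", "arguments": {"plan": "0.014 0.1 0.01 0 0 0 0;0.014 0.1 0 0 0 0 0;0.014 0.1 0 0 0 0 0;0.014 0.1 0 0 0 0 0;0 0 0 0 0 0 0"}}

```text
time_s: 10.95
eef_pos: [0.4766, -0.2375, 0.0995]
eef_rot: [-0.508, 0.57, 0.418, -0.493]
wrist_force: [-0.8, -0.3, -1.6]
opening: 0.098
```

Run:
```python
from h import *
st()
```

```text
t 11.25 open 0.098 tilt 7.99 yawerr 0.04 roll -0.03
TCPh [ -0.42 -15.88 101.04] C [ -0.41 -18.75  80.54] tip [-0.46 49.87 70.91] far [ -0.36 -87.38  90.18]
F holder [ 0.1  -0.18 -1.14] sd [0.3  0.59 0.31] T [ 0.089  0.    -0.002]
```

Call:
{"name": "apply_moves", "arguments": {"plan": "0.004 0.03 0 0 0 0 0;0.004 0.03 0 0 0 0 0;0.004 0.03 0 0 0 0 0;0.004 0.03 0 0 0 0 0;0 0 0 0 0 0 0"}}

```text
time_s: 11.75
eef_pos: [0.477, -0.2379, 0.0944]
eef_rot: [-0.507, 0.57, 0.418, -0.493]
wrist_force: [-0.4, -0.3, -0.9]
opening: 0.094
```

Run:
```python
from h import *
st()
```

```text
t 12.05 open 0.096 tilt 7.98 yawerr 0.04 roll -0.01
TCPh [ -0.58 -15.84  94.79] C [ -0.57 -18.72  74.29] tip [-0.63 49.91 64.67] far [ -0.52 -87.35  83.91]
F holder [-0.07 -0.25 -1.27] sd [0.25 0.39 0.7 ] T [ 0.104  0.005 -0.014]
```

Call:
{"name": "apply_moves", "arguments": {"plan": "0.002 0.01 0 0 0 0 0;0.001 0.01 0 0 0 0 0;0.001 0.01 0 0 0 0 0;0 0 0 0 0 0 0;0 0 0 0 0 0 0"}}

```text
time_s: 12.55
eef_pos: [0.4772, -0.238, 0.0932]
eef_rot: [-0.507, 0.57, 0.418, -0.493]
wrist_force: [-0.1, 0.2, -1.7]
opening: 0.096
```

Run:
```python
from h import *
st()
```

```text
t 12.85 open 0.098 tilt 7.98 yawerr 0.04 roll -0.0
TCPh [ -0.63 -15.82  93.23] C [ -0.63 -18.69  72.73] tip [-0.68 49.94 63.11] far [ -0.57 -87.32  82.34]
F holder [-0.39 -0.12 -1.43] sd [0.46 0.25 0.37] T [0.089 0.008 0.022]
```

Call:
{"name": "apply_moves", "arguments": {"plan": "0.04 -0.006 -0.01 0 0 0 0;0.04 -0.005 0 0 0 0 0;0.04 -0.006 0 0 0 0 0;0.04 -0.005 0 0 0 0 0;0 0 0 0 0 0 0"}}

```text
time_s: 13.35
eef_pos: [0.4791, -0.2298, 0.0931]
eef_rot: [-0.507, 0.57, 0.418, -0.493]
wrist_force: [1.1, 0.0, -0.9]
opening: 0.098
```

Run:
```python
from h import *
st(8)
```

```text
t 13.75 open 0.093 tilt 7.98 yawerr 0.03 roll -0.01
TCPh [-0.1  -7.84 93.23] C [ -0.1  -10.72  72.73] tip [-0.14 57.91 63.12] far [-5.000e-02 -7.935e+01  8.235e+01]
F holder [ 0.38  0.39 -1.31] sd [0.28 0.46 0.31] T [ 0.094  0.003 -0.012]
```

Call:
{"name": "apply_moves", "arguments": {"plan": "0.02 -0.003 0 0 0 0 0;0.02 -0.003 0 0 0 0 0;0 0 0 0 0 0 0;0 0 0 0 0 0 0;0 0 0 0 0 0 0"}}

```text
time_s: 14.25
eef_pos: [0.4794, -0.2281, 0.0932]
eef_rot: [-0.507, 0.57, 0.418, -0.493]
wrist_force: [0.3, 1.1, -1.8]
opening: 0.094
```

Run:
```python
from h import *
st(8)
```

```text
t 14.65 open 0.093 tilt 7.98 yawerr 0.04 roll -0.0
TCPh [-0.14 -5.74 93.21] C [-0.14 -8.61 72.72] tip [-0.19 60.02 63.1 ] far [ -0.09 -77.24  82.33]
F holder [ 0.06  0.05 -1.17] sd [0.49 0.38 0.48] T [0.107 0.007 0.022]
```

Call:
{"name": "apply_moves", "arguments": {"plan": "0.02 -0.003 0 0 0 0 0;0 0 0 0 0 0 0;0 0 0 0 0 0 0;0 0 0 0 0 0 0;0 0 0 0 0 0 0"}}

```text
time_s: 15.15
eef_pos: [0.4795, -0.2273, 0.0933]
eef_rot: [-0.507, 0.57, 0.418, -0.493]
wrist_force: [-1.8, -1.6, -1.4]
opening: 0.092
```

Run:
```python
from h import *
st(8)
```

```text
t 15.55 open 0.095 tilt 7.98 yawerr 0.05 roll 0.0
TCPh [-0.15 -4.74 93.21] C [-0.14 -7.61 72.71] tip [-0.2  61.01 63.09] far [ -0.09 -76.24  82.33]
F holder [-0.81 -2.59 -1.07] sd [0.43 0.36 0.68] T [-0.328  0.129 -0.024]
```

Call:
{"name": "apply_moves", "arguments": {"plan": "0.02 -0.003 0 0 0 0 0;0 0 0 0 0 0 0;0 0 0 0 0 0 0;0 0 0 0 0 0 0;0 0 0 0 0 0 0"}}

```text
time_s: 16.05
eef_pos: [0.4797, -0.2262, 0.0932]
eef_rot: [-0.507, 0.57, 0.418, -0.493]
wrist_force: [-1.0, -2.5, -2.4]
opening: 0.101
```

Run:
```python
from h import *
st(8)
```

```text
t 16.45 open 0.097 tilt 7.98 yawerr 0.04 roll 0.0
TCPh [-0.15 -3.72 93.21] C [-0.15 -6.6  72.71] tip [-0.2  62.03 63.1 ] far [ -0.1  -75.22  82.33]
F holder [-0.96 -3.05 -0.94] sd [0.38 0.48 0.41] T [-0.423  0.181 -0.05 ]
```

Call:
{"name": "apply_moves", "arguments": {"plan": "0.02 -0.003 0.01 0 0 0 0;0.02 -0.003 0 0 0 0 0;0.02 -0.003 0 0 0 0 0;0.02 -0.003 0 0 0 0 0;0 0 0 0 0 0 0"}}

```text
time_s: 16.95
eef_pos: [0.4802, -0.2223, 0.0935]
eef_rot: [-0.506, 0.571, 0.418, -0.493]
wrist_force: [-0.5, -4.4, -1.4]
opening: 0.095
```

Run:
```python
from h import *
st(8)
im=ctrl.camera('wrist');cv2.imwrite('pics/w10.png',im[:,:,::-1])
```

```text
t 17.35 open 0.097 tilt 8.02 yawerr 0.04 roll -0.05
TCPh [-2.700e-01  3.000e-02  9.351e+01] C [-0.25 -2.86 73.01] tip [-0.31 65.77 63.35] far [ -0.2  -71.48  82.67]
F holder [ 1.13 -5.1  -1.5 ] sd [0.37 0.45 0.48] T [-0.863 -0.141 -0.066]
```

View pics/w10.png

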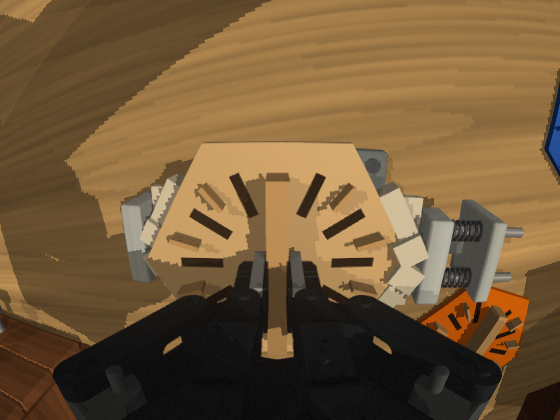

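Call:
{"name": "apply_moves", "arguments": {"plan": "0.02 -0.003 -0.005 0 0 0 0;0.02 -0.003 0 0 0 0 0;0.02 -0.003 0 0 0 0 0;0.02 -0.003 0 0 0 0 0;0 0 0 0 0 0 0"}}

```text
time_s: 17.9
eef_pos: [0.4809, -0.2188, 0.0936]
eef_rot: [-0.506, 0.571, 0.418, -0.493]
wrist_force: [-1.7, -8.1, -1.0]
opening: 0.093
```

Run:
```python
from h import *
st(8)
```

```text
t 18.3 open 0.097 tilt 8.06 yawerr 0.05 roll -0.03
TCPh [-0.19  3.57 93.6 ] C [-0.18  0.67 73.1 ] tip [-0.24 69.29 63.39] far [ -0.12 -67.94  82.82]
F holder [ 0.04 -7.42 -1.48] sd [0.52 0.27 0.39] T [-1.221e+00  1.000e-03 -2.600e-02]
```

Call:
{"name": "apply_moves", "arguments": {"plan": "0.02 -0.003 0 0 0 0 0;0.02 -0.003 0 0 0 0 0;0.01 -0.002 0 0 0 0 0;0 0 0 0 0 0 0;0 0 0 0 0 0 0"}}

```text
time_s: 18.8
eef_pos: [0.4813, -0.2167, 0.0937]
eef_rot: [-0.506, 0.571, 0.418, -0.494]
wrist_force: [-2.5, -8.3, -1.2]
opening: 0.095
```

Run:
```python
from h import *
st(8)
im=ctrl.camera('wrist');cv2.imwrite('pics/w11.png',im[:,:,::-1])
im=ctrl.camera('scene');cv2.imwrite('pics/sc11.png',cv2.resize(im[110:220,200:320,::-1],None,fx=5,fy=5,interpolation=cv2.INTER_CUBIC))
```

```text
t 19.2 open 0.095 tilt 8.09 yawerr 0.05 roll -0.03
TCPh [-0.17  5.79 93.7 ] C [-0.16  2.88 73.21] tip [-0.22 71.49 63.46] far [ -0.1  -65.73  82.96]
F holder [-0.13 -8.32 -1.83] sd [0.29 0.48 0.29] T [-1.453  0.033 -0.035]
```

View pics/w11.png

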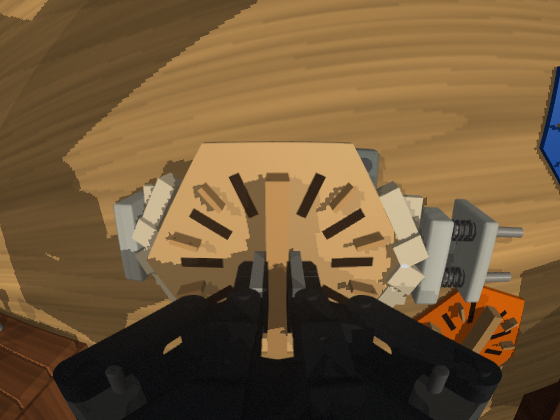

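View pics/sc11.png

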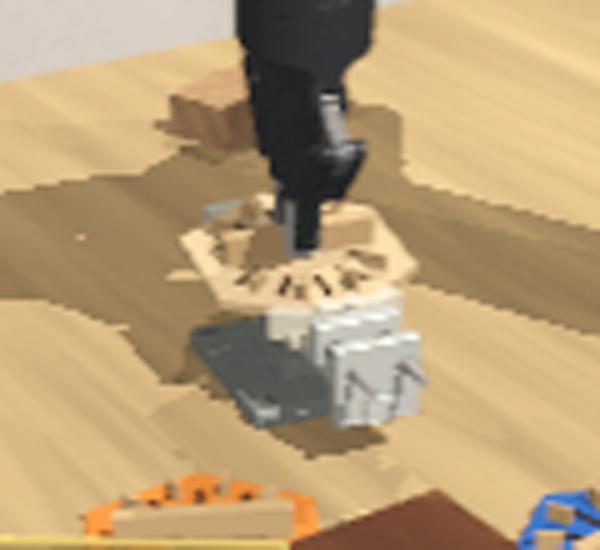

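Call:
{"name": "apply_moves", "arguments": {"plan": "0.024 -0.003 0 0 0 0 0;0 0 0 0 0 0 0;-0.005 0.043 0 0 0 -0.235 0;-0.006 0.043 0 0 0 -0.235 0;0 0 0 0 0 0 0"}}

```text
time_s: 19.8
eef_pos: [0.4812, -0.2174, 0.0896]
eef_rot: [-0.52, 0.559, 0.433, -0.479]
wrist_force: [-3.3, -8.1, 0.4]
opening: 0.098
```

Run:
```python
from h import *
st(8)
im=ctrl.camera('wrist');cv2.imwrite('pics/w12.png',im[:,:,::-1])
```

```text
t 20.2 open 0.097 tilt 4.89 yawerr 0.05 roll -0.04
TCPh [-0.09  5.61 89.73] C [-0.07  3.85 69.1 ] tip [-0.13 72.89 63.2 ] far [-2.00e-02 -6.52e+01  7.50e+01]
F holder [-1.26 -9.39 -0.14] sd [0.15 0.32 0.4 ] T [-1.543  0.203 -0.07 ]
```

View pics/w12.png

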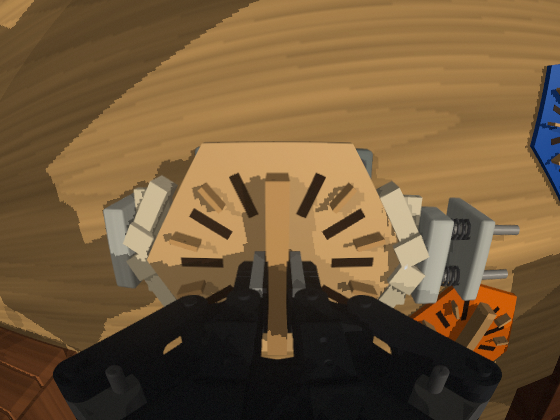

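Call:
{"name": "apply_moves", "arguments": {"plan": "-0.006 0.043 0.003 0 0 -0.235 0;-0.008 0.043 0 0 0 -0.235 0;0 0 0 0 0 0 0;0 0 0 0 0 0 0;0 0 0 0 0 0 0"}}

```text
time_s: 20.75
eef_pos: [0.4811, -0.2181, 0.0856]
eef_rot: [-0.533, 0.547, 0.449, -0.464]
wrist_force: [-3.3, -8.9, -0.1]
opening: 0.097
```

Run:
```python
from h import *
st(8)
im=ctrl.camera('wrist');cv2.imwrite('pics/w13.png',im[:,:,::-1])
```

```text
t 21.15 open 0.096 tilt 1.67 yawerr 0.04 roll -0.06
TCPh [-0.11  4.52 85.57] C [-0.09  3.92 64.88] tip [-0.14 73.19 62.86] far [-4.000e-02 -6.535e+01  6.690e+01]
F holder [-1.3  -9.16  0.52] sd [0.39 0.61 0.61] T [-1.547  0.228 -0.078]
```

View pics/w13.png

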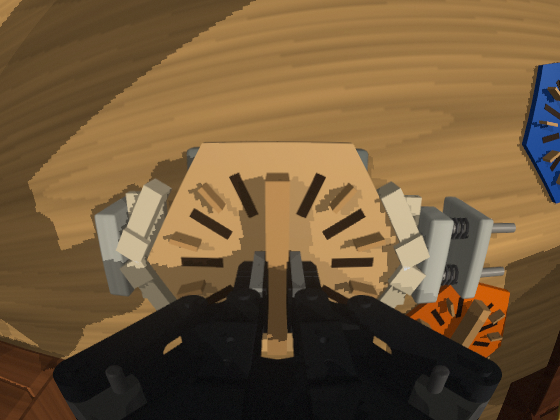

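Call:
{"name": "apply_moves", "arguments": {"plan": "-0.01 0.038 0.003 0 0 -0.24 0;0 0 0 0 0 0 0;0 0 0 0 0 0 0;0 0 0 0 0 0 0;0 0 0 0 0 0 0"}}

```text
time_s: 21.7
eef_pos: [0.481, -0.2187, 0.0837]
eef_rot: [-0.539, 0.54, 0.457, -0.456]
wrist_force: [-3.1, -9.0, -0.7]
opening: 0.101
```

Run:
```python
from h import *
st(8)
im=ctrl.camera('wrist');cv2.imwrite('pics/w14.png',im[:,:,::-1])
```

```text
t 22.1 open 0.094 tilt 0.03 yawerr 0.04 roll -0.08
TCPh [-0.15  3.94 83.7 ] C [-0.12  3.93 63.  ] tip [-0.18 73.23 62.97] far [ -0.07 -65.37  63.03]
F holder [-1.04 -9.14  0.15] sd [0.68 0.37 0.37] T [-1.552  0.162 -0.09 ]
```

View pics/w14.png

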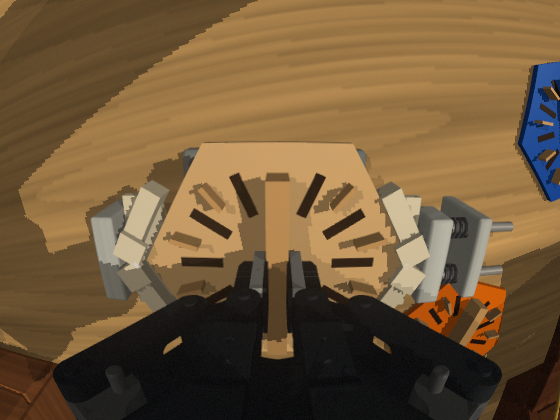

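Call:
{"name": "apply_moves", "arguments": {"plan": "-0.025 0 0.003 0 0 0 0;-0.025 0 0 0 0 0 0;-0.025 0 0 0 0 0 0;0 0 0 0 0 0 0;0 0 0 0 0 0 0"}}

```text
time_s: 22.65
eef_pos: [0.4804, -0.2219, 0.0837]
eef_rot: [-0.54, 0.54, 0.457, -0.456]
wrist_force: [-1.8, -6.8, 1.2]
opening: 0.097
```

Run:
```python
from h import *
st(8)
```

```text
t 23.05 open 0.093 tilt -0.02 yawerr 0.04 roll -0.09
TCPh [-0.2   0.65 83.66] C [-0.17  0.66 62.96] tip [-0.21 69.96 62.98] far [ -0.12 -68.64  62.94]
F holder [-0.36 -7.35  0.62] sd [0.32 0.55 0.51] T [-1.201  0.051 -0.078]
```

Call:
{"name": "apply_moves", "arguments": {"plan": "-0.025 0 0 0 0 0 0;-0.02 0 0 0 0 0 0;0 0 0 0 0 0 0;0 0 0 0 0 0 0;0 0 0 0 0 0 0"}}

```text
time_s: 23.55
eef_pos: [0.48, -0.2238, 0.0836]
eef_rot: [-0.54, 0.54, 0.457, -0.456]
wrist_force: [-1.7, -6.1, 0.9]
opening: 0.095
```

Run:
```python
from h import *
st(8)
```

```text
t 23.95 open 0.091 tilt -0.05 yawerr 0.04 roll -0.08
TCPh [-0.24 -1.29 83.58] C [-0.21 -1.27 62.88] tip [-0.25 68.03 62.94] far [ -0.16 -70.57  62.82]
F holder [-0.07 -5.93  0.4 ] sd [0.49 0.41 0.52] T [-0.994  0.005 -0.091]
```

Call:
{"name": "apply_moves", "arguments": {"plan": "-0.02 0.006 0 0 0 0 0;0 0.004 0 0 0 0 0;0 0 0 0 0 0 0;0 0 0 0 0 0 0;0 0 0 0 0 0 0"}}

```text
time_s: 24.45
eef_pos: [0.4799, -0.2246, 0.083]
eef_rot: [-0.54, 0.54, 0.457, -0.456]
wrist_force: [-0.1, -5.8, 0.3]
opening: 0.094
```

Run:
```python
from h import *
st(8)
```

```text
t 24.85 open 0.094 tilt -0.06 yawerr 0.04 roll -0.08
TCPh [-0.23 -2.12 82.99] C [-0.2  -2.1  62.29] tip [-0.24 67.2  62.36] far [ -0.15 -71.4   62.21]
F holder [ 0.26 -5.95 -0.1 ] sd [0.38 0.46 0.49] T [-0.925 -0.038 -0.098]
```

Call:
{"name": "apply_moves", "arguments": {"plan": "-0.016 0.004 0 0 0 0 0;0 0.004 0 0 0 0 0;0 0 0 0 0 0 0;0 0 0 0 0 0 0;0 0 0 0 0 0 0"}}

```text
time_s: 25.35
eef_pos: [0.4798, -0.2253, 0.0827]
eef_rot: [-0.54, 0.54, 0.457, -0.456]
wrist_force: [-0.5, -4.9, 0.9]
opening: 0.098
```

Run:
```python
from h import *
st(8)
```

```text
t 25.75 open 0.097 tilt -0.07 yawerr 0.04 roll -0.08
TCPh [-0.24 -2.85 82.67] C [-0.21 -2.83 61.97] tip [-0.26 66.47 62.06] far [ -0.16 -72.13  61.89]
F holder [ 0.06 -5.4   0.89] sd [0.47 0.39 0.21] T [-0.915  0.021 -0.103]
```

Call:
{"name": "apply_moves", "arguments": {"plan": "-0.012 0 0 0 0 0 0;0 0 0 0 0 0 0;0 0 0 0 0 0 0;0 0 0 0 0 0 0;0 0 0 0 0 0 0"}}

```text
time_s: 26.25
eef_pos: [0.4797, -0.2254, 0.0826]
eef_rot: [0.54, -0.54, -0.457, 0.456]
wrist_force: [-0.1, -2.1, 5.0]
opening: 0.096
```

Run:
```python
from h import *
st(8)
```

```text
t 26.65 open 0.093 tilt -0.12 yawerr 0.04 roll -0.07
TCPh [-0.26 -2.99 82.66] C [-0.24 -2.95 61.96] tip [-0.29 66.35 62.1 ] far [ -0.19 -72.25  61.82]
F holder [ 0.29 -2.47  5.24] sd [0.5  0.6  0.74] T [-0.457 -0.103 -0.142]
```

Call:
{"name": "apply_moves", "arguments": {"plan": "-0.006 -0.004 0 0 0 0 0;0 0 0 0 0 0 0;0 0 0 0 0 0 0;0 0 0 0 0 0 0;0 0 0 0 0 0 0"}}

```text
time_s: 27.15
eef_pos: [0.4797, -0.2255, 0.0827]
eef_rot: [0.54, -0.54, -0.458, 0.456]
wrist_force: [0.8, -1.0, 5.0]
opening: 0.093
```

Run:
```python
from h import *
st(8)
im=ctrl.camera('wrist');cv2.imwrite('pics/w15.png',im[:,:,::-1])
im=ctrl.camera('scene');cv2.imwrite('pics/sc15.png',cv2.resize(im[110:220,200:320,::-1],None,fx=5,fy=5,interpolation=cv2.INTER_CUBIC))
```

```text
t 27.55 open 0.096 tilt -0.14 yawerr 0.04 roll -0.06
TCPh [-0.35 -3.07 82.65] C [-0.33 -3.02 61.95] tip [-0.38 66.28 62.12] far [ -0.28 -72.32  61.78]
F holder [ 1.95 -1.23  5.44] sd [0.47 0.53 0.34] T [-0.252 -0.282 -0.134]
```

View pics/w15.png

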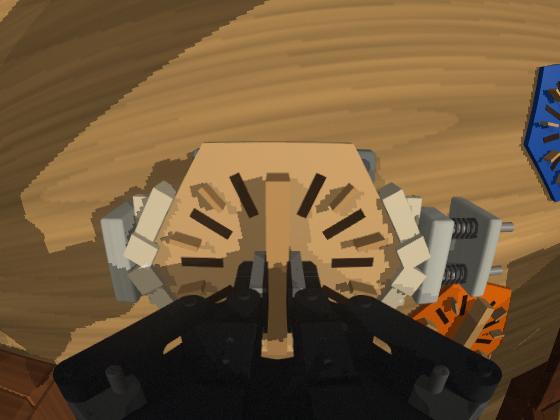

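View pics/sc15.png

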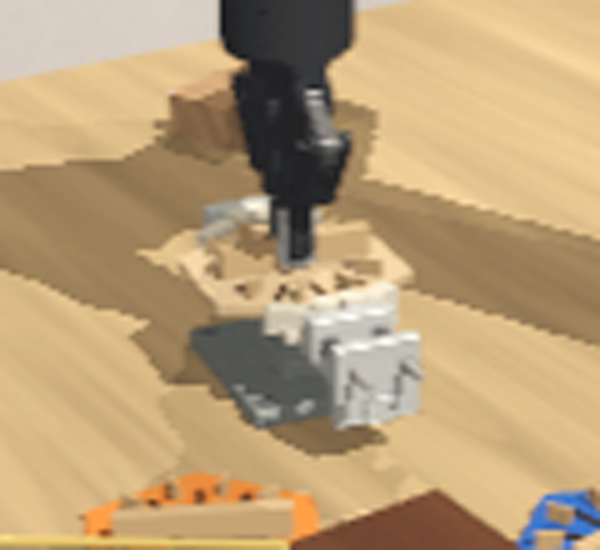

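Call:
{"name": "apply_moves", "arguments": {"plan": "0 -0.007 -0.006 0 0 0 0;0 0 0 0 0 0 0;0 0 0 0 0 0 0;0 0 0 0 0 0 0;0 0 0 0 0 0 0"}}

```text
time_s: 28.15
eef_pos: [0.4796, -0.2255, 0.0827]
eef_rot: [0.54, -0.539, -0.457, 0.456]
wrist_force: [4.1, -1.5, 3.0]
opening: 0.1
```

Run:
```python
from h import *
st(8)
```

```text
t 28.55 open 0.094 tilt -0.14 yawerr 0.04 roll -0.02
TCPh [-0.4  -3.14 82.67] C [-0.39 -3.09 61.97] tip [-0.44 66.21 62.14] far [ -0.35 -72.39  61.79]
F holder [ 3.6  -0.31  3.43] sd [0.35 0.61 0.5 ] T [-0.094 -0.604 -0.182]
```

Call:
{"name": "apply_moves", "arguments": {"plan": "0 0 0 0 0 0 0.15;0 0 0 0 0 0 0.2;0 0 0 0 0 0 0.25;0 0 0 0 0 0 0.3;0 0 0 0 0 0 0.3"}}

```text
time_s: 29.05
eef_pos: [0.4791, -0.2254, 0.0824]
eef_rot: [0.541, -0.539, -0.457, 0.456]
wrist_force: [0.0, 0.6, 0.7]
opening: 0.303
```

Run:
```python
from h import *
st(8)
im=ctrl.camera('wrist');cv2.imwrite('pics/w16.png',im[:,:,::-1])
im=ctrl.camera('scene');cv2.imwrite('pics/sc16.png',cv2.resize(im[110:220,200:320,::-1],None,fx=5,fy=5,interpolation=cv2.INTER_CUBIC))
```

```text
t 29.45 open 0.302 tilt -0.13 yawerr 0.05 roll 0.0
TCPh [-0.56 -3.22 82.66] C [-0.56 -3.18 61.96] tip [-0.62 66.12 62.12] far [ -0.5  -72.48  61.8 ]
F holder [ 0.03 -0.16  0.46] sd [0.34 0.44 0.37] T [-0.019  0.011  0.013]
```

View pics/w16.png

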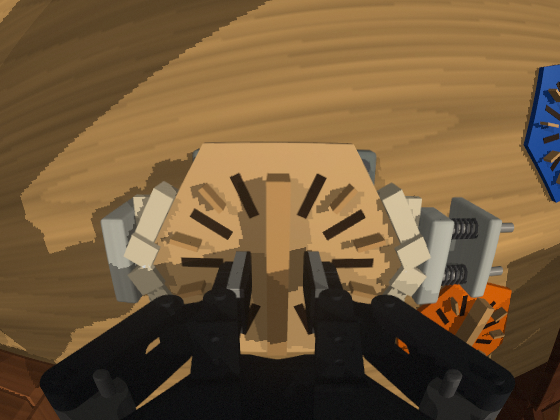

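View pics/sc16.png

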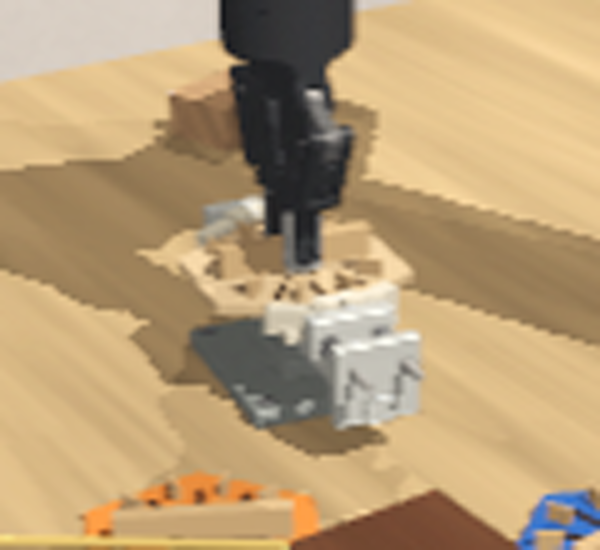

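Call:
{"name": "apply_moves", "arguments": {"plan": "0 -0.1 0 0 0 0 0.3;0 -0.3 0 0 0 0 0.3;0 -0.6 0 0 0 0 0.3;0 -0.8 0 0 0 0 0.3;0 -0.8 0 0 0 0 0.3"}}

```text
time_s: 30.05
eef_pos: [0.479, -0.2256, 0.214]
eef_rot: [0.541, -0.539, -0.457, 0.456]
wrist_force: [0.5, -0.8, 0.1]
opening: 0.299
```

Call:
{"name": "apply_moves", "arguments": {"plan": "0 -0.8 -0.5 0 0 0 0.3;0 -0.4 -0.8 0 0 0 0.3;0 0 -0.6 0 0 0 0.3;0 0 0 0 0 0 0.3;0 0 0 0 0 0 0.3"}}

```text
time_s: 30.55
eef_pos: [0.5729, -0.2415, 0.2721]
eef_rot: [0.541, -0.539, -0.457, 0.456]
wrist_force: [-0.6, 0.2, -1.0]
opening: 0.297
```

Run:
```python
from h import *
import pickle
o,M,t=st(8)
c=ctrl.get_calibration('wrist');im=ctrl.camera('wrist');cv2.imwrite('pics/w17.png',im[:,:,::-1]);pickle.dump(c,open('c17.pkl','wb'))
im=ctrl.camera('scene');cv2.imwrite('pics/sc17.png',cv2.resize(im[110:220,200:320,::-1],None,fx=5,fy=5,interpolation=cv2.INTER_CUBIC))
cv2.imwrite('pics/sc17f.png',im[:,:,::-1])
im=ctrl.camera('side');cv2.imwrite('pics/si17.png',im[:,:,::-1])
```

```text
t 30.95 open 0.296 tilt -0.13 yawerr 0.02 roll -0.0
TCPh [ 94.07  -3.7  272.8 ] C [ 94.07  -3.65 252.1 ] tip [ 94.04  65.65 252.26] far [ 94.1  -72.95 251.94]
F holder [-0.2  -0.04 -0.06] sd [0.46 0.39 0.39] T [ 0.004 -0.008 -0.005]
```

View pics/w17.png

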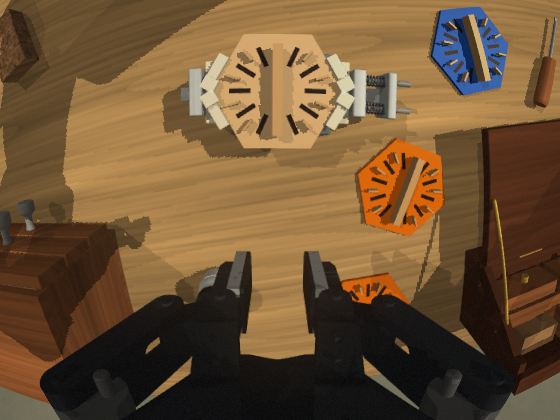

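View pics/sc17.png

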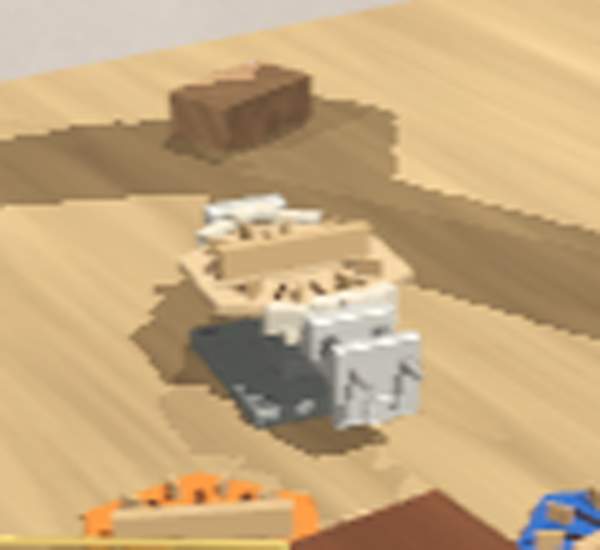

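View pics/si17.png

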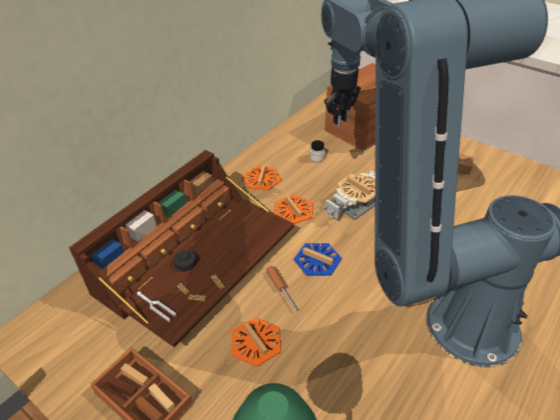

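The pan is sitting in both jaws at (277,90). I'll enlarge it and overlay the expected outline.

Run:
```python
from h import *
import pickle
c=pickle.load(open('c17.pkl','rb'));im=cv2.imread('pics/w17.png')
u0,v0,f=175,25,3.3
big=cv2.resize(im[25:160,175:415],None,fx=f,fy=f,interpolation=cv2.INTER_CUBIC)
cv2.imwrite('pics/w17z.png',big.copy())
C=H+HR@np.array([-.0003,-.0031,0])
for z,col in((.068,(0,0,255)),):
  q=np.array([proj(c,'wrist',C+HR@np.array([.0693*np.cos(np.pi/2+j*np.pi/3),.0693*np.sin(np.pi/2+j*np.pi/3),z])) for j in range(6)])
  cv2.polylines(big,[((q-[u0,v0])*f+1).astype(int)],True,col,1)
q=np.array([proj(c,'wrist',C+HR@np.array([a,b,.086])) for a,b in[(-.046,-.005),(-.046,.005),(.046,.005),(.046,-.005)]])
cv2.polylines(big,[((q-[u0,v0])*f+1).astype(int)],True,(255,0,0),1)
cv2.imwrite('pics/w17o.png',big)
```

```text
(no output)
```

View pics/w17z.png

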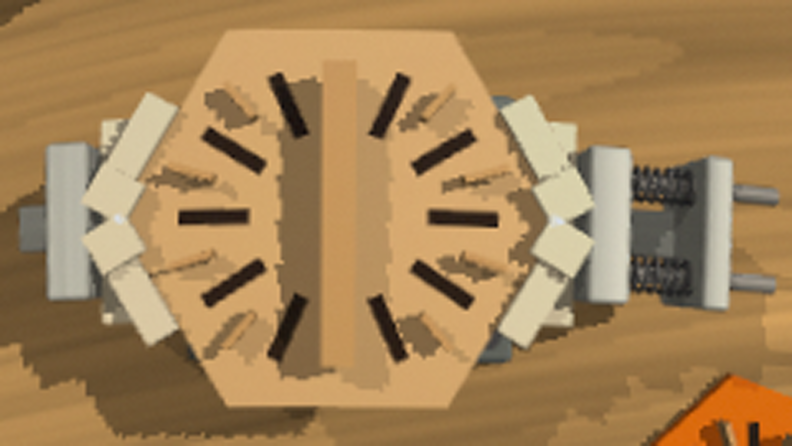

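View pics/w17o.png

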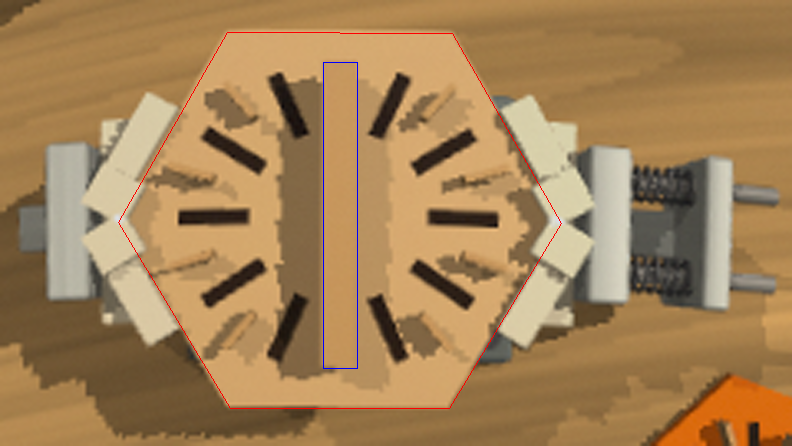

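Both corners are under their lips, and the outline for a level pan on the ledges matches the picture.

Run:
```python
from bench import ctrl
print(ctrl.hand_in(), ctrl.get_obs()['time_s'])
```

```text
the job is handed in; nothing more can be done
the job is handed in; nothing more can be done
```

The maple reed pan is clamped rib up in the sprung holder, and the job was handed in at about 31 s of the 64 s allowed. Hand-in gives no verdict.

**What I did:**
- I gripped the pan by its rib and took it off the flap.
- I tipped the sprung-side corner down 8° under that lip. First contact came within about 1 mm of where the pictures put the notch.
- I pushed the sprung jaw back about 12 mm, which took about 9.4 N.
- I lowered the far corner below the fixed lip, let the spring bring the pan home, and released it.

**Last checks:**
- **Clamping:** after release the wrist picture shows both corners under both lips. The outline expected for a level pan on the ledges matches to about a millimetre. From the final pose the jaw is about 5 mm back, as it should be.
- **Level:** tilt read 0.13° on the tool just before release.
- **Contact forces:** these stayed at about 10 N or less. At seating there was a brief 5 N upward and 3.6 N sideways on the tool. A small correction meant to relieve the sideways force did not reduce it, but it vanished on release.
- **Bystanders:** by eye in the final side view the other things are where they were; I did not measure this.

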